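# Dose the waiting portafilters and hang them on the rack

## Robot

A 6-joint arm with a two-finger parallel gripper is mounted at the origin on a cart in front of the work surface, level with it; the furniture and walls round the work are solid. World frame = base frame: x ahead of the robot, y to its left, z up, the work surface at z = 0. Lengths are in mm, angles in rad, forces in N, time in s.
With the tool pointing down it reaches from about 350 to 775 mm from the base axis. Payload 7.3 kg.
Tool frame: the origin (TCP) lies at the very end of the fingers, on their centre line; the grasp point (between the pads) lies 19 mm behind it; z points along the fingers, y is the line along which they close (so a half turn about z gives the same grasp; the last joint's range is limited). The gripper opens to 92 mm and grips with 3 to 60 N. Pads are 19 mm wide; open, the fingers measure 130 mm over their backs; the gripper's body (75 mm by 190 mm) begins 47 mm behind the grasp point.
Start: joints at [-1.296, 0.342, 1.524, -0, 1.275, -0.146], TCP at [214.481, -479.21, 226.741] pointing down, gripper open.
Joint ranges: [-2.53, 2.53], [-0.77, 2.02], [0.04, 2.7], [-1, 4.14], [0.28, 2.66], [-3.11, 3.11]. Speed limits (rad/s): [2.57, 2.57, 3.14, 3.14, 3.14, 3.14].

## Interface

Orientations are given as [roll, pitch, yaw] about the fixed x, y, z axes, in that order (R = Rz(yaw) Ry(pitch) Rx(roll)).
In Python, from plant import bot gives the robot as it stands.
- The arm moves only by the tool apply_moves, never from a script. Its argument "motion" is text: rows parted by semicolons, each of 4 numbers parted by spaces: the shift along the tool's x, y, z in m, then the turn about the tool's z in degrees. A call has 1 to 8 rows; each row shifts and turns the commanded pose from where the row before left it, along the tool's axes as they then stand; what a row does not reach is not made up. A row lasts 1/8 s, in which the tool goes at most 62.5 mm and 10.7 degrees, less where a joint would pass 70% of its speed; a pose out of reach is approached as far as the arm can. A call with a gripper value outside its range is refused whole. "fingers" is the opening, from -1 (shut) to 1 (fully open), set as the call begins (left out, the last holds). The fingers move at their own pace and stop on an object; the grip force is fixed at half the most. Time passes only in rows, so rows that do not move let the fingers close. It gives the time, the measured TCP pose, the force, the opening and the grip force at its end, in the units of the state.
- bot.get_obs(): the state, without advancing time (a new reading comes with each control period).
- bot.capture(name): name is "scene" or "top" or "wrist"; returns a dict with "img" (480x640x3 uint8, blue, green, red), "range_z" (480x640 float32, mm along the optical axis (not along the pixel's ray), 0 where there is no reading), "fx", "fy", "cx", "cy" (pixels), "world_from_camera" (4x4, takes a point from camera to world coordinates); the wrist camera has in their place "mount" (4x4, takes a point from camera to tool coordinates, whose origin is the TCP and whose axes are the flange's). Camera axes: x right, y down, z forward; pixel columns grow to the right and rows downward; lengths in mm; the calibration is good to about 2 mm. The wrist camera is an equidistant fisheye: a pixel r from the principal point sees the ray r / f radians off the axis. A picture is of the moment at which its call begins: read the wrist's pose just before it.
- bot.close_job(): hands the job in; it is judged then, once.
Trained networks look in a picture, given as the dict that the camera call returned (one of the last four; its "shot" number tells which), for a name from the list of things; names that differ only in an ending like _2 or _b are one class to them, and where a whole thing is asked for, a point or a joint stands for the part that bears it (a point fixed in the world has none). Each returns a list of dicts, best first, with "p" (0 to 1); they miss things now and then, are a little off and sometimes report something else, mostly with a low value. They report only what shows in the picture. A call takes as long as a camera call.
- bot.cut_out(picture, thing): "pixels" (480x640 bool, what is visible of it) and "point" ([column, row] in pixels, amid what is visible of it).
The state is a dict: "time": time; "joint_positions": joint angles; "dq": joint speeds; "tau": joint torques, N m; "tool_pos": TCP position; "tcp_rot": TCP orientation; "contact_force": force on the tool from outside, world axes, zero at the start; "moment": the same for the moment, N m; "grip_width": finger opening in mm; "finger_force": force on a finger pad.
Only numpy, scipy, OpenCV 4.12 (cv2) and the standard library are available. Lean on these libraries where they do the work, as an engineer would, in place of code of your own. Each camera call takes 0.05 s, during which the arm holds its last target. There are 200 camera calls.

## Task

The portafilters lie in a row along the front of the counter, and their drinks are served in that order, from right to left. Take them one at a time: hang each in the coffee grinder's fork, pushed fully home under the catch and let go so that it hangs by itself, press the dose button fully down and release it, then hang it the same way in any free fork of the waiting rack before you take the next. Never press the button with nothing hanging in the grinder's fork, do not let a portafilter tip over or fall out of a fork, and leave the other things on the counter alone.

Things in the scene. Friction and masses are not known exactly. Their poses are not given: they have to be found in the camera images.
- pf_right_seat (a point): the portafilter that lies on the right of the row at the start (one of the three may be absent; all are alike). This point is on its bowl's axis, level with the undersides of its ears, 40 mm above the bowl's underside. z up; the handle runs along -x. Bowl 54 mm in diameter, 40 mm high, under a rim 68 mm in diameter, 8 mm thick (48 mm high in all).
- pf_right_grip (a point): centre of the right portafilter's black handle, to be gripped across its width: section 24 x 24 mm, 100 mm long along x, 100 mm from the bowl's axis, 3 mm lower than the seat point; same axes. Lying, its top is 49 mm above the counter.
- pf_right: the whole right portafilter; origin under the bowl's centre, axes as its seat point. 0.26 to 0.42 kg, centre of mass about 18 mm from the bowl's axis towards the handle. Its two ears stick out at the sides (y) under the rim, 16 mm along x, tips 43 mm from the bowl's axis.
- pf_middle_seat (a point): the portafilter that lies in the middle of the row at the start (one of the three may be absent; all are alike). This point is on its bowl's axis, level with the undersides of its ears, 40 mm above the bowl's underside. z up; the handle runs along -x. Bowl 54 mm in diameter, 40 mm high, under a rim 68 mm in diameter, 8 mm thick (48 mm high in all).
- pf_middle_grip (a point): centre of the middle portafilter's black handle, to be gripped across its width: section 24 x 24 mm, 100 mm long along x, 100 mm from the bowl's axis, 3 mm lower than the seat point; same axes. Lying, its top is 49 mm above the counter.
- pf_middle: the whole middle portafilter; origin under the bowl's centre, axes as its seat point. 0.26 to 0.42 kg, centre of mass about 18 mm from the bowl's axis towards the handle. Its two ears stick out at the sides (y) under the rim, 16 mm along x, tips 43 mm from the bowl's axis.
- pf_left_seat (a point): the portafilter that lies on the left of the row at the start (one of the three may be absent; all are alike). This point is on its bowl's axis, level with the undersides of its ears, 40 mm above the bowl's underside. z up; the handle runs along -x. Bowl 54 mm in diameter, 40 mm high, under a rim 68 mm in diameter, 8 mm thick (48 mm high in all).
- pf_left_grip (a point): centre of the left portafilter's black handle, to be gripped across its width: section 24 x 24 mm, 100 mm long along x, 100 mm from the bowl's axis, 3 mm lower than the seat point; same axes. Lying, its top is 49 mm above the counter.
- pf_left: the whole left portafilter; origin under the bowl's centre, axes as its seat point. 0.26 to 0.42 kg, centre of mass about 18 mm from the bowl's axis towards the handle. Its two ears stick out at the sides (y) under the rim, 16 mm along x, tips 43 mm from the bowl's axis.
- grinder_seat (a point): seat point of the grinder's fork, 125 mm above the counter. x points into the fork, y left, z up. A portafilter whose seat point and axes coincide with these sits level and fully home; hanging freely it stays within 6 mm of that, held by the upturned prong ends; farther out it tips off. Shape of the fork: see rack.
- rack_seat0 (a point): seat point of the right fork of the waiting rack (forks 94 mm apart), 125 mm above the counter. x points into the fork, y left, z up. A portafilter whose seat point and axes coincide with these sits level and fully home; hanging freely it stays within 6 mm of that, held by the upturned prong ends; farther out it tips off. Shape of the fork: see rack.
- rack_seat1 (a point): seat point of the middle fork of the waiting rack (forks 94 mm apart), 125 mm above the counter. x points into the fork, y left, z up. A portafilter whose seat point and axes coincide with these sits level and fully home; hanging freely it stays within 6 mm of that, held by the upturned prong ends; farther out it tips off. Shape of the fork: see rack.
- rack_seat2 (a point): seat point of the left fork of the waiting rack (forks 94 mm apart), 125 mm above the counter. x points into the fork, y left, z up. A portafilter whose seat point and axes coincide with these sits level and fully home; hanging freely it stays within 6 mm of that, held by the upturned prong ends; farther out it tips off. Shape of the fork: see rack.
- rack: fixed dark steel stand with three forks, like the grinder's. Fork, in mm from its seat point: two prongs along x, 61 apart inside, 11 wide, tops at z = 0; the rim and ears lie on them. Their outer halves turn up by 3 at x = -12 to -20. At the back a catch 26 wide reaches over the rim from the stop (x = 37) out to x = 26, its underside at z = 14.5, so a level rim has 3.5 of room to pass over the upturned ends and under the catch.
- fork_use (a point): tip of the grinder fork's catch. To hang: slide in level, 4.5 mm above the prongs, until home, lower onto the prongs, let go slowly: the handle side is heavier and sinks 8 degrees until the catch holds the rim (the seat point then stands 2 mm high). To take down: raise the handle until level, lift 4.5 mm, draw straight out 70 mm, then up.
- grinder: the fixed coffee grinder; origin on the counter under its seat point, same axes. Dark column 90 mm wide from x = 47 mm back, 0.33 m high with the hopper; the spout over the fork ends 37 mm above the seat point; the timer housing, 84 mm high, stands at y = 62 to 134 mm, x = -40 to 80 mm.
- bar_cutter: fixed bar cutter with a wooden board and its long blade shut, standing behind the row, left and middle; its front edge runs from about x = 0.445, y = 0.28 (hinge bracket, 76 mm high) to x = 0.51, y = -0.08 (blade, 75 mm high; its grip goes on to y = -0.20) in the room. Grip the handles near their tops so that the hand clears it, above all if one has been knocked towards it.
- dose_button (a joint): travel of the grinder's dose button: 0 up, 0.006 m fully down; spring, about 5 N when fully down, comes up by itself.
- dose_button_top (a point): centre of the top of the round push button (28 mm in diameter, bare metal) on the timer housing at the left flank of the grinder; it is pressed straight down.
- tin_mid (a point): centre of a cocoa tin (68 mm in diameter, 85 mm high) that stands behind the bar cutter; to be left alone.
- cup_mid (a point): centre of a small cup (60 mm, 52 mm high) that stands behind the rack's left end; to be left alone.
- tablet_mid (a point): centre of a wrapped chocolate tablet (74 x 150 x 11 mm) that lies at the right front of the counter; to be left alone.

How it is judged (in metres and radians):
On the way, in this order (a step that is already met when the one before it is completed fails the run):
1. the right portafilter hangs in the grinder's fork by itself, let go of (distance between pf_right_seat and grinder_seat below 0.009 m and x of pf_right_seat in the frame of grinder_seat above -0.0065 m and angle between pf_right_seat's own z axis and vertical below 0.2 rad and angle between the x axis of pf_right_seat and the x axis of grinder_seat, either way round below 0.25 rad and contact force between the fingers and pf_right below 0.2 N), for 0.3 s.
2. the dose button is fully down while the right portafilter hangs there (all of step 1 and z of pf_right_seat in the frame of dose_button_top above 0.0253 m), for 0.1 s.
3. the right portafilter hangs in a fork of the rack by itself, let go of (((distance between pf_right_seat and rack_seat0 below 0.009 m and x of pf_right_seat in the frame of rack_seat0 above -0.0065 m and angle between pf_right_seat's own z axis and vertical below 0.2 rad and angle between the x axis of pf_right_seat and the x axis of rack_seat0, either way round below 0.25 rad) or (distance between pf_right_seat and rack_seat1 below 0.009 m and x of pf_right_seat in the frame of rack_seat1 above -0.0065 m and angle between pf_right_seat's own z axis and vertical below 0.2 rad and angle between the x axis of pf_right_seat and the x axis of rack_seat1, either way round below 0.25 rad) or (distance between pf_right_seat and rack_seat2 below 0.009 m and x of pf_right_seat in the frame of rack_seat2 above -0.0065 m and angle between pf_right_seat's own z axis and vertical below 0.2 rad and angle between the x axis of pf_right_seat and the x axis of rack_seat2, either way round below 0.25 rad)) and contact force between the fingers and pf_right below 0.2 N), for 0.3 s.
4. the middle portafilter hangs in the grinder's fork by itself, let go of (distance between pf_middle_seat and grinder_seat below 0.009 m and x of pf_middle_seat in the frame of grinder_seat above -0.0065 m and angle between pf_middle_seat's own z axis and vertical below 0.2 rad and angle between the x axis of pf_middle_seat and the x axis of grinder_seat, either way round below 0.25 rad and contact force between the fingers and pf_middle below 0.2 N), for 0.3 s.
5. the dose button is fully down while the middle portafilter hangs there (all of step 4 and z of pf_middle_seat in the frame of dose_button_top above 0.0253 m), for 0.1 s.
6. the middle portafilter hangs in a fork of the rack by itself, let go of (((distance between pf_middle_seat and rack_seat0 below 0.009 m and x of pf_middle_seat in the frame of rack_seat0 above -0.0065 m and angle between pf_middle_seat's own z axis and vertical below 0.2 rad and angle between the x axis of pf_middle_seat and the x axis of rack_seat0, either way round below 0.25 rad) or (distance between pf_middle_seat and rack_seat1 below 0.009 m and x of pf_middle_seat in the frame of rack_seat1 above -0.0065 m and angle between pf_middle_seat's own z axis and vertical below 0.2 rad and angle between the x axis of pf_middle_seat and the x axis of rack_seat1, either way round below 0.25 rad) or (distance between pf_middle_seat and rack_seat2 below 0.009 m and x of pf_middle_seat in the frame of rack_seat2 above -0.0065 m and angle between pf_middle_seat's own z axis and vertical below 0.2 rad and angle between the x axis of pf_middle_seat and the x axis of rack_seat2, either way round below 0.25 rad)) and contact force between the fingers and pf_middle below 0.2 N), for 0.3 s.
7. the left portafilter hangs in the grinder's fork by itself, let go of (distance between pf_left_seat and grinder_seat below 0.009 m and x of pf_left_seat in the frame of grinder_seat above -0.0065 m and angle between pf_left_seat's own z axis and vertical below 0.2 rad and angle between the x axis of pf_left_seat and the x axis of grinder_seat, either way round below 0.25 rad and contact force between the fingers and pf_left below 0.2 N), for 0.3 s.
8. the dose button is fully down while the left portafilter hangs there (all of step 7 and z of pf_left_seat in the frame of dose_button_top above 0.0253 m), for 0.1 s.
9. the left portafilter hangs in a fork of the rack by itself, let go of (((distance between pf_left_seat and rack_seat0 below 0.009 m and x of pf_left_seat in the frame of rack_seat0 above -0.0065 m and angle between pf_left_seat's own z axis and vertical below 0.2 rad and angle between the x axis of pf_left_seat and the x axis of rack_seat0, either way round below 0.25 rad) or (distance between pf_left_seat and rack_seat1 below 0.009 m and x of pf_left_seat in the frame of rack_seat1 above -0.0065 m and angle between pf_left_seat's own z axis and vertical below 0.2 rad and angle between the x axis of pf_left_seat and the x axis of rack_seat1, either way round below 0.25 rad) or (distance between pf_left_seat and rack_seat2 below 0.009 m and x of pf_left_seat in the frame of rack_seat2 above -0.0065 m and angle between pf_left_seat's own z axis and vertical below 0.2 rad and angle between the x axis of pf_left_seat and the x axis of rack_seat2, either way round below 0.25 rad)) and contact force between the fingers and pf_left below 0.2 N), for 0.3 s.
At the end, for the whole second after the job is handed in: every portafilter hangs by itself in a fork of the waiting rack: its seat point within 9 mm of the fork's, no more than 6.5 mm short of home, tilted less than 0.2 rad and in line with the fork within 0.25 rad; the dose button is up (((distance between pf_right_seat and rack_seat0 below 0.009 m and x of pf_right_seat in the frame of rack_seat0 above -0.0065 m and angle between pf_right_seat's own z axis and vertical below 0.2 rad and angle between the x axis of pf_right_seat and the x axis of rack_seat0, either way round below 0.25 rad) or (distance between pf_right_seat and rack_seat1 below 0.009 m and x of pf_right_seat in the frame of rack_seat1 above -0.0065 m and angle between pf_right_seat's own z axis and vertical below 0.2 rad and angle between the x axis of pf_right_seat and the x axis of rack_seat1, either way round below 0.25 rad) or (distance between pf_right_seat and rack_seat2 below 0.009 m and x of pf_right_seat in the frame of rack_seat2 above -0.0065 m and angle between pf_right_seat's own z axis and vertical below 0.2 rad and angle between the x axis of pf_right_seat and the x axis of rack_seat2, either way round below 0.25 rad)) and ((distance between pf_middle_seat and rack_seat0 below 0.009 m and x of pf_middle_seat in the frame of rack_seat0 above -0.0065 m and angle between pf_middle_seat's own z axis and vertical below 0.2 rad and angle between the x axis of pf_middle_seat and the x axis of rack_seat0, either way round below 0.25 rad) or (distance between pf_middle_seat and rack_seat1 below 0.009 m and x of pf_middle_seat in the frame of rack_seat1 above -0.0065 m and angle between pf_middle_seat's own z axis and vertical below 0.2 rad and angle between the x axis of pf_middle_seat and the x axis of rack_seat1, either way round below 0.25 rad) or (distance between pf_middle_seat and rack_seat2 below 0.009 m and x of pf_middle_seat in the frame of rack_seat2 above -0.0065 m and angle between pf_middle_seat's own z axis and vertical below 0.2 rad and angle between the x axis of pf_middle_seat and the x axis of rack_seat2, either way round below 0.25 rad)) and ((distance between pf_left_seat and rack_seat0 below 0.009 m and x of pf_left_seat in the frame of rack_seat0 above -0.0065 m and angle between pf_left_seat's own z axis and vertical below 0.2 rad and angle between the x axis of pf_left_seat and the x axis of rack_seat0, either way round below 0.25 rad) or (distance between pf_left_seat and rack_seat1 below 0.009 m and x of pf_left_seat in the frame of rack_seat1 above -0.0065 m and angle between pf_left_seat's own z axis and vertical below 0.2 rad and angle between the x axis of pf_left_seat and the x axis of rack_seat1, either way round below 0.25 rad) or (distance between pf_left_seat and rack_seat2 below 0.009 m and x of pf_left_seat in the frame of rack_seat2 above -0.0065 m and angle between pf_left_seat's own z axis and vertical below 0.2 rad and angle between the x axis of pf_left_seat and the x axis of rack_seat2, either way round below 0.25 rad)) and value of joint dose_button below 0.001 m); the robot touches nothing.
It fails at once if a portafilter tips over (leans more than 45 degrees) (angle between any of pf_right_seat, pf_middle_seat, pf_left_seat's own z axis and vertical above 0.8 rad).
It fails at once if the dose button is pressed while no portafilter hangs in the grinder's fork (value of joint dose_button above 0.003 m and not (distance between pf_right_seat and grinder_seat below 0.009 m and x of pf_right_seat in the frame of grinder_seat above -0.0065 m and angle between pf_right_seat's own z axis and vertical below 0.2 rad and angle between the x axis of pf_right_seat and the x axis of grinder_seat, either way round below 0.25 rad) and not (distance between pf_middle_seat and grinder_seat below 0.009 m and x of pf_middle_seat in the frame of grinder_seat above -0.0065 m and angle between pf_middle_seat's own z axis and vertical below 0.2 rad and angle between the x axis of pf_middle_seat and the x axis of grinder_seat, either way round below 0.25 rad) and not (distance between pf_left_seat and grinder_seat below 0.009 m and x of pf_left_seat in the frame of grinder_seat above -0.0065 m and angle between pf_left_seat's own z axis and vertical below 0.2 rad and angle between the x axis of pf_left_seat and the x axis of grinder_seat, either way round below 0.25 rad)).
It fails at once if a bystander (tin, cup, tablet) is pushed more than 30 mm (distance of any of tin_mid, cup_mid, tablet_mid from where it was at the start of the episode above 0.03 m).
Of pf_right, pf_middle, pf_left only 2 to 3 are there at a start; the rules pass over those that are not, and their reading is None.
At some moment in a run one of pf_right, pf_middle, pf_left may be knocked a few centimetres aside while the robot is not near it.
It also fails if it takes over 210 s, if anything falls off the work surface, if the arm or the gripper's body presses on something with over 40 N, if the wrist force passes 120 N, or if a joint passes its speed limit or range.

## Working session

There is one attempt and no reset: what is moved stays moved. The work goes in short steps, Python scripts to look and compute and a tool call to move; the robot and the scene stay as the last step left them, time stands still between calls to the robot, and variables do not carry over. Pictures are saved under pics/ and viewed, at most 14 in all, crops included, and the job is handed in when it is done.

Besides the shell and the picture viewer there is one more tool, called after "Request:" by a JSON object that holds its "op" and its "data", one argument or row to a line. apply_moves: Moves the arm, as the interface text tells. Its arguments: {"type":"object","properties":{"motion":{"type":"string"},"fingers":{"type":"number"}},"required":["motion"]}

```bash
mkdir -p pics; ls; cat > h.py <<'E'
import numpy as np, cv2
from plant import bot
def world(c,px,mask=False):
    # px Nx2 (col,row) -> world points
    px=np.atleast_2d(px).astype(int); z=c["range_z"][px[:,1],px[:,0]]
    p=np.c_[(px[:,0]-c["cx"])/c["fx"]*z,(px[:,1]-c["cy"])/c["fy"]*z,z,np.ones(len(z))]
    w=(c["world_from_camera"]@p.T).T[:,:3]
    return w[z>0]
def cloud(c,m):
    r,k=np.nonzero(m); return world(c,np.c_[k,r])
E
python3 - <<'E'
from h import *
o=bot.get_obs(); print(o)
for n in ["scene","top"]:
    c=bot.capture(n); cv2.imwrite(f"pics/{n}0.png",c["img"]); np.save(f"{n}.npy",c,allow_pickle=True)
    print(n,c["fx"],c["cx"],c["cy"],c["world_from_camera"].round(3).tolist())
    for t in ["pf_right","pf_middle","pf_left","rack","grinder","dose_button","tablet_mid","cup_mid","tin_mid","bar_cutter"]:
        for d in bot.cut_out(c,t)[:4]:
            w=cloud(c,d["pixels"]); 
            print(t,round(d["p"],2),np.round(d["point"]),d["pixels"].sum(), np.percentile(w,[3,50,97],axis=0).round().tolist() if len(w) else None)
E
```

```text
pics
{'time': 0.0, 'joint_positions': array([-1.29601458e+00,  3.42721177e-01,  1.52504407e+00, -4.87383025e-06,
        1.27540903e+00, -1.46002105e-01]), 'dq': array([-0.0008138 ,  0.00143259, -0.00083308, -0.00103985, -0.00127279,
        0.00051125]), 'tau': array([-8.98179969e-04, -4.31244171e+01, -2.44213843e+01,  7.16858706e-02,
        5.60895901e-02, -1.16764741e-04]), 'tool_pos': array([ 214.35165732, -478.78349471,  226.03633337]), 'tcp_rot': array([-3.14002718e+00, -2.25490376e-04,  4.20785096e-01]), 'contact_force': array([-0.07812147,  0.10914451, -0.10173947]), 'moment': array([-0.01546671, -0.00591746,  0.00618339]), 'finger_force': 0.0, 'grip_width': 91.93612721093088}
scene 598.3470403404697 322.01601893308987 236.2826547930778 [[0.606, -0.359, 0.71, -636.007], [-0.795, -0.285, 0.535, -918.905], [0.01, -0.889, -0.458, 839.573], [0.0, 0.0, 0.0, 1.0]]
pf_right 0.97 [378. 301.] 1099 [[370.0, -351.0, 8.0], [401.0, -305.0, 41.0], [434.0, -184.0, 51.0]]
pf_left 0.67 [228. 250.] 151 [[365.0, 151.0, 0.0], [372.0, 171.0, 41.0], [403.0, 203.0, 51.0]]
rack 0.79 [410. 275.] 134
[... 1224 characters left out ...]
 146.0]]
dose_button 0.66 [133. 267.] 98 [[432.0, 399.0, 95.0], [445.0, 410.0, 106.0], [458.0, 422.0, 113.0]]
tablet_mid 0.94 [476. 293.] 1430 [[356.0, -584.0, 3.0], [390.0, -514.0, 11.0], [426.0, -444.0, 17.0]]
cup_mid 0.73 [306. 185.] 408 [[635.0, -72.0, 1.0], [663.0, -44.0, 38.0], [692.0, -17.0, 54.0]]
cup_mid 0.36 [251. 232.] 6345 [[467.0, -141.0, 22.0], [536.0, 112.0, 29.0], [613.0, 280.0, 74.0]]
tin_mid 0.7 [381. 202.] 3370 [[533.0, -363.0, 2.0], [623.0, -257.0, 11.0], [704.0, -135.0, 146.0]]
tin_mid 0.56 [200. 192.] 637 [[624.0, 212.0, 14.0], [652.0, 239.0, 83.0], [683.0, 273.0, 89.0]]
bar_cutter 0.76 [252. 233.] 6497 [[465.0, -147.0, 22.0], [536.0, 113.0, 29.0], [613.0, 281.0, 74.0]]
```

View pics/top0.png

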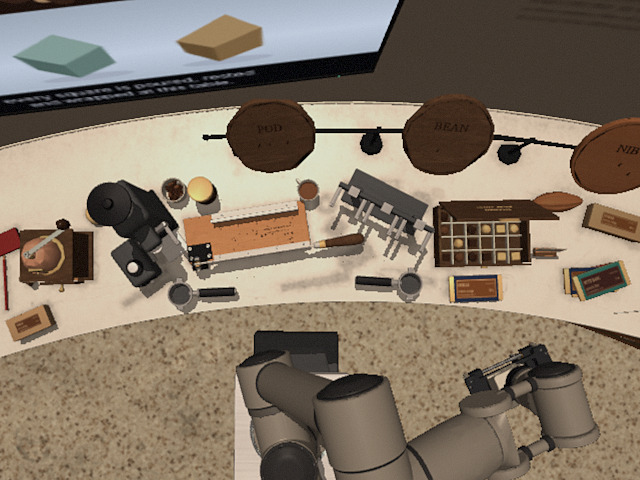

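View pics/scene0.png

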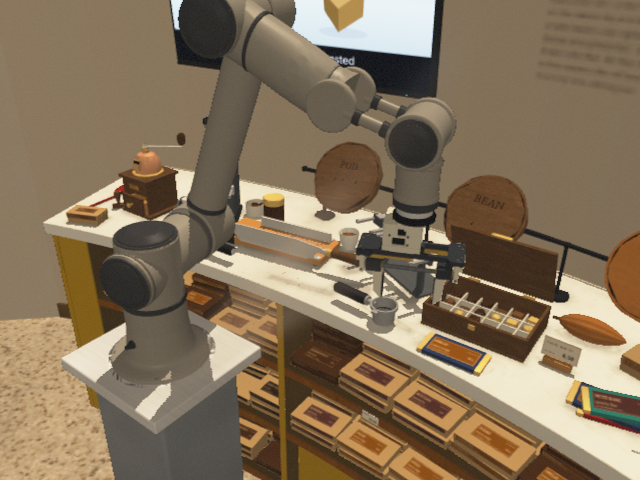

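The top view shows two portafilters. The right one has its bowl at (411,283) and handle to the left. The left one has its bowl at (180,294) and handle to the right. The grinder's column is at (118,205) with its button at (133,267), and the rack is at (385,205). Next I'll estimate the forks from height bands.

```bash
python3 - <<'E'
from h import *
c=np.load("top.npy",allow_pickle=True).item()
r,k=np.mgrid[0:480,0:640]
W=np.full((480,640,3),np.nan)
z=c["range_z"]; p=np.stack([(k-c["cx"])/c["fx"]*z,(r-c["cy"])/c["fy"]*z,z,np.ones_like(z)],-1)
W=(p@c["world_from_camera"].T)[...,:3]; W[z==0]=np.nan
H=W[...,2]
def crop(x0,y0,w,h,s):
    a=cv2.resize(c["img"][y0:y0+h,x0:x0+w],None,fx=s,fy=s,interpolation=cv2.INTER_CUBIC)
    b=np.zeros((h,w,3),np.uint8); hh=H[y0:y0+h,x0:x0+w]
    for lo,hi,col in [(20,60,(90,90,90)),(60,100,(200,0,0)),(100,118,(255,255,0)),(118,132,(0,255,0)),(132,155,(0,0,255)),(155,200,(255,0,255)),(200,400,(255,255,255))]:
        b[(hh>lo)&(hh<hi)]=col
    return np.vstack([a,cv2.resize(b,None,fx=s,fy=s,interpolation=cv2.INTER_NEAREST)])
A=crop(330,165,110,100,3); B=crop(80,170,150,100,3)[:, :450]
cv2.imwrite("pics/crop.png",np.hstack([A,B])[:600])
# portafilters
for name,(x0,x1,y0,y1) in {"R":(350,440,265,305),"L":(160,245,275,312)}.items():
    w=W[y0:y1,x0:x1].reshape(-1,3); img=c["img"][y0:y1,x0:x1].reshape(-1,3)
    s=(w[:,2]>28); w=w[s]; g=img[s].max(1)
    hd=w[g<70]; print(name,len(w),len(hd),np.median(w,0),hd.mean(0),)
    u=np.linalg.svd(hd[:,:2]-hd[:,:2].mean(0))[2][0]; print("axis",u,np.ptp((hd[:,:2]-hd[:,:2].mean(0))@u))
    br=w[g>=90]; print("bowl med",np.median(br,0),(br.min(0)+br.max(0))/2)
E
```

```text
R 644 315 [ 409.47574516 -273.85380573   47.54151105] [ 410.33186148 -238.94201057   47.14670167]
axis [-0.02456231  0.9996983 ] 228.6399631327462
bowl med [ 410.92962586 -310.42056154   47.21654373] [ 405.60036159 -265.60201891   43.69035322]
L 659 336 [378.03269535 250.87103966  47.75354793] [377.32937616 223.00184088  47.29778053]
axis [ 0.04498505 -0.99898766] 177.4978475801289
bowl med [382.54284449 284.7506626   47.50155885] [373.34036836 243.09026944  44.33542574]
```

View pics/crop.png

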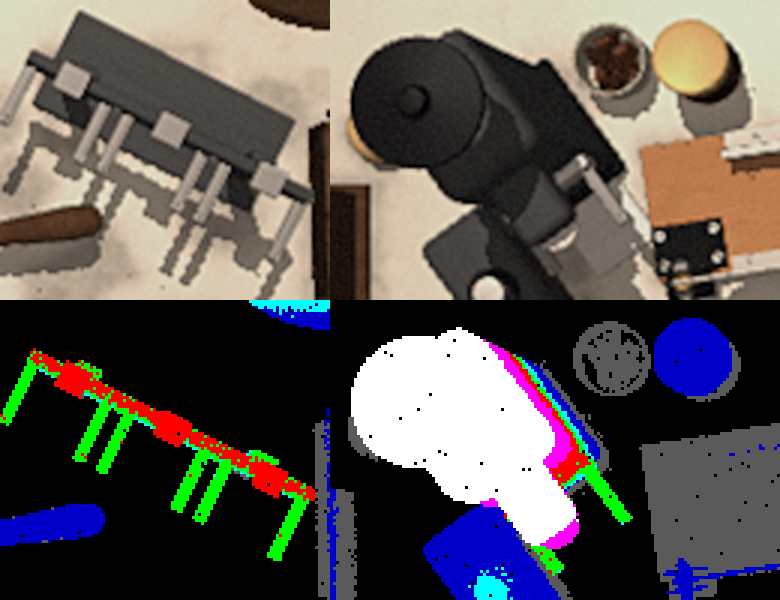

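The crop shows the rack's three forks clearly, with their catches in red. The grinder's fork has its right prong visible and its left tip under the spout. I'll fit the fork templates next.

```bash
cat >> h.py <<'E'
from scipy.optimize import minimize
def fullcloud(c):
    r,k=np.mgrid[0:480,0:640]; z=c["range_z"]
    p=np.stack([(k-c["cx"])/c["fx"]*z,(r-c["cy"])/c["fy"]*z,z,np.ones_like(z)],-1)
    W=(p@c["world_from_camera"].T)[...,:3]; W[z==0]=np.nan
    return W.reshape(-1,3)
def rectdist(q,x0,x1,y0,y1):
    dx=np.maximum(np.maximum(x0-q[:,0],q[:,0]-x1),0); dy=np.maximum(np.maximum(y0-q[:,1],q[:,1]-y1),0)
    return np.hypot(dx,dy)
def tof(pts,s):
    d=pts[:,:2]-s[:2]; c_,s_=np.cos(s[2]),np.sin(s[2]); return np.c_[d[:,0]*c_+d[:,1]*s_,-d[:,0]*s_+d[:,1]*c_]
def fitfork(P,C,s0,ys=(0,)):
    """P prong-level pts, C catch pts; s=(x,y,yaw) of fork ys=0. Prongs fit on their centre lines."""
    def f(s):
        e=0
        q=tof(P,s); d=np.min([rectdist(q,-19,34,y+o-4,y+o+4) for y in ys for o in (36,-36)],0); e+=np.minimum(d,12).__pow__(2).mean()
        q0=q; 
        if len(C):
            q=tof(C,s); d=np.min([rectdist(q,27,38,y-11,y+11) for y in ys],0); e+=np.minimum(d,12).__pow__(2).mean()
        # prong tips must be reached: coverage at tip
        cov=0;n=0
        for y in ys:
            for o in (36,-36):
                m=np.abs(q0[:,1]-y-o)<8
                if m.sum()>15: cov+=(np.percentile(q0[m,0],1)+19.5)**2;n+=1
        return e+0.1*cov/max(n,1)
    best=None
    for dy in (-.2,0,.2):
        r=minimize(f,np.array(s0)+[0,0,dy],method="Nelder-Mead",options=dict(maxiter=4000,xatol=.01,fatol=1e-4,initial_simplex=np.array(s0)+[0,0,dy]+np.array([[0,0,0],[15,0,0],[0,15,0],[0,0,.1]])))
        if best is None or r.fun<best.fun: best=r
    return best.x,best.fun
E
python3 - <<'E'
from h import *
c=np.load("top.npy",allow_pickle=True).item(); W=fullcloud(c).reshape(480,640,3)
def pts(x0,y0,x1,y1,lo,hi):
    w=W[y0:y1,x0:x1].reshape(-1,3); return w[(w[:,2]>lo)&(w[:,2]<hi)]
# rack : middle fork px approx
P=pts(330,165,436,265,118,131); C=pts(330,165,436,265,135,155)
catch=W[165+43,330+57]; print("mid catch",catch, "median C z",np.median(C[:,2]),"P z",np.median(P[:,2]))
a=W[165+26,330+25][:2]-W[165+59,330+90][:2]; yaw=np.arctan2(a[1],a[0])-np.pi/2; print("yaw0",yaw,np.hypot(*a))
s0=[catch[0]-32*np.cos(yaw),catch[1]-32*np.sin(yaw),yaw]
print("rack",fitfork(P,np.zeros((0,3)),s0,(94,0,-94)), fitfork(P,C,s0,(94,0,-94)))
# grinder
P=pts(140,215,195,270,119,131); C=np.zeros((0,3))
q=pts(175,222,192,245,119,131); m=q[:,:2].mean(0);u=np.linalg.svd(q[:,:2]-m)[2][0]
u=u if u[0]>0 else -u
yaw=np.arctan2(u[1],u[0]); t=(q[:,:2]-m)@u; n=np.array([-u[1],u[0]])
s0=[*(m+u*(np.percentile(t,1)+19.5)+n*36),yaw]; print("grinder line",s0,len(q),np.ptp(t)); 
print(fitfork(P,C,s0))
b=pts(120,250,150,285,90,118); print("button",np.median(b,0),np.percentile(b,[5,95],axis=0), len(b))
hs=pts(100,230,175,300,70,95); print("housing z",np.median(hs[:,2]))
E
```

```text
mid catch [ 598.40276884 -245.38509052  144.47402248] median C z 143.12605706036834 P z 126.23510494067796
yaw0 -0.4690517745894618 185.46146763656088
rack (array([ 5.67438320e+02, -2.28102933e+02, -4.67601391e-01]), np.float64(19.485824967113203)) (array([ 5.69667713e+02, -2.29273230e+02, -4.68178414e-01]), np.float64(69.35225934704731))
grinder line [np.float64(508.07356034200996), np.float64(331.3494341498599), np.float64(0.4577520660097928)] 26 23.355861216644662
(array([501.52676589, 331.18875923,   0.68478076]), np.float64(13.89480605563875))
button [445.13499313 408.77522428  99.61715256] [[426.82345977 392.21996217  90.97271394]
 [466.01212965 429.38477064 109.2000765 ]] 236
housing z 83.94787662384203
```

Request:
{"op": "apply_moves", "data": {
  "motion": "0.046 -0.024 0.003 0; 0.046 -0.024 0.003 0; 0.046 -0.024 0.003 0; 0.046 -0.024 0.003 0; 0.046 -0.024 0.003 0; 0.046 -0.024 0.003 0; 0 0 0 0"
}}

```text
time: 1.98
tool_pos: [409.0, -232.5, 208.6]
tcp_rot: [-3.141, -0.0, 0.426]
contact_force: [-0.1, 0.1, -0.7]
grip_width: 92.1
finger_force: 0.0
```

Request:
{"op": "apply_moves", "data": {
  "motion": "0 0 0 -9.4; 0 0 0 -9.4; 0 0 0 -9.4; 0 0 0 -9.4; 0 0 0 -9.4; 0 0 0 -9.4; 0 0 0 -9.4; 0 0 0 0"
}}

```text
time: 2.98
tool_pos: [407.1, -236.0, 208.8]
tcp_rot: [-3.142, 0.0, 1.567]
contact_force: [0.4, -0.5, -0.2]
grip_width: 91.8
finger_force: 0.0
```

```bash
cat >> h.py <<'E'
from scipy.spatial.transform import Rotation as Ro
def wcloud():
    """wrist camera -> img, world points HxWx3"""
    o=bot.get_obs(); c=bot.capture("wrist"); f=c["fx"]
    r,k=np.mgrid[0:480,0:640]; dx=(k-c["cx"])/c["fx"]; dy=(r-c["cy"])/c["fy"]; th=np.hypot(dx,dy)+1e-9
    z=c["range_z"]; t=np.where(th<1.4,np.tan(np.minimum(th,1.4)),np.nan)/th
    p=np.stack([dx*t*z,dy*t*z,z,np.ones_like(z)],-1)
    T=np.eye(4); T[:3,:3]=Ro.from_euler("xyz",o["tcp_rot"]).as_matrix(); T[:3,3]=o["tool_pos"]
    W=(p@(T@c["mount"]).T)[...,:3]; W[z==0]=np.nan
    return c,W,o
def togo(o,x,y,z,yaw):
    """shift in tool axes (mm) and turn (deg, about tool z) to reach TCP x,y,z with tool yaw"""
    R=Ro.from_euler("xyz",o["tcp_rot"]).as_matrix(); d=R.T@(np.array([x,y,z])-o["tool_pos"])
    t=-np.degrees((yaw-o["tcp_rot"][2]+np.pi)%(2*np.pi)-np.pi)
    return d.round(1),t.round(1)
E
python3 - <<'E'
from h import *
c,W,o=wcloud(); cv2.imwrite("pics/w1.png",c["img"]); np.save("w1.npy",W); print(o["tool_pos"],o["tcp_rot"],o["time"],o["joint_positions"],c["mount"].round(2).tolist())
d=bot.cut_out(c,"pf_right")
for e in d[:2]:
    print(e["p"],e["point"],e["pixels"].sum()); w=W[e["pixels"]]; print(np.nanpercentile(w,[2,50,98],axis=0))
E
```

```text
[ 407.07963601 -235.95175434  208.79637898] [-3.14155900e+00  4.13636375e-04  1.56660998e+00] 2.975 [-6.88162052e-01  2.59081269e-01  1.69572903e+00 -3.68753326e-04
  1.18654710e+00 -6.83837507e-01] [[0.0, -0.97, -0.26, 70.58], [1.0, 0.0, 0.0, -0.79], [-0.0, -0.26, 0.97, -157.92], [0.0, 0.0, 0.0, 1.0]]
0.82 [322.8, 248.1] 5482
[[ 370.39444609 -329.13698583   14.1156038 ]
 [ 408.42829619 -261.19199245   47.09349472]
 [ 433.51566862 -174.58373633   49.90564738]]
```

View pics/w1.png

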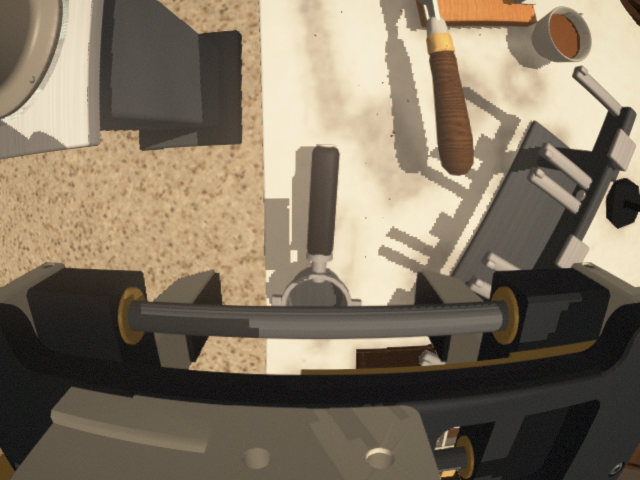

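The wrist view shows the right handle's black part at columns 310–337, rows 147–255, with the bowl rim at (316,290).

```bash
cat >> h.py <<'E'
def handle(c,W,mask,zmin=40,zmax=56):
    """dark handle top: centre, direction away from the bowl"""
    g=c["img"].max(2)<95
    s=mask&g&(W[...,2]>zmin)&(W[...,2]<zmax); w=W[s]
    m=np.median(w[:,:2],0)
    for _ in range(3):
        u=np.linalg.svd(w[:,:2]-w[:,:2].mean(0))[2][0]; n=np.array([-u[1],u[0]])
        d=(w[:,:2]-np.median(w[:,:2],0))@n; w=w[abs(d)<16]
    t=w[:,:2]@u; lo,hi=np.percentile(t,[1,99]); b=w[:,:2]@n; bm=np.percentile(b,[2,98]).mean()
    return u*(lo+hi)/2+n*bm,u,hi-lo,np.ptp(np.percentile(b,[2,98])),np.median(w[:,2])
E
python3 - <<'E'
from h import *
o=bot.get_obs(); c,W,o=wcloud()
m=np.zeros((480,640),bool); m[140:262,295:350]=1
cen,u,L,wd,zt=handle(c,W,m); print(cen,u,L,wd,zt)
if u[1]<0:u=-u
print("yaw tool",np.arctan2(u[1],u[0]))
g=cen-20*u  # 80 mm from bowl axis
print("bowl",cen-100*u,"grip",g,togo(o,g[0],g[1],22,np.arctan2(u[1],u[0])))
mm=np.zeros((480,640),bool); mm[268:305,270:365]=1
w=W[mm]; w=w[(w[:,2]>42)&(w[:,2]<56)]; print("rim",np.percentile(w,[1,50,99],axis=0))
E
```

```text
[ 410.17469481 -220.69357155] [-0.04116848 -0.99915222] 92.73545113833615 21.63600104384659 48.26991791363855
yaw tool 1.5296162042838954
bowl [ 406.05784635 -320.6087934 ] grip [ 409.35132511 -240.67661592] (array([ -5. ,   2.1, 186.8]), np.float64(2.0))
rim [[ 362.14822837 -318.39776502   42.17248936]
 [ 402.74731927 -299.79813683   47.04793568]
 [ 445.48444208 -283.98045183   49.32201259]]
```

Request:
{"op": "apply_moves", "data": {
  "motion": "-0.005 0.002 0 2; 0 0 0.05 0; 0 0 0.05 0; 0 0 0.05 0; 0 0 0.03 0; 0 0 0.007 0; 0 0 0 0"
}}

```text
time: 4.0
tool_pos: [409.9, -240.4, 22.0]
tcp_rot: [3.141, 0.0, 1.533]
contact_force: [-0.3, -0.0, -0.3]
grip_width: 91.7
finger_force: 0.0
```

Request:
{"op": "apply_moves", "data": {
  "fingers": -1,
  "motion": "0 0 0 0; 0 0 0 0; 0 0 0 0; 0 0 0 0; 0 0 0 0; 0 0 0 0"
}}

```text
time: 4.75
tool_pos: [409.6, -240.0, 21.7]
tcp_rot: [-3.142, 0.0, 1.534]
contact_force: [-0.1, 0.3, 0.5]
grip_width: 36.6
finger_force: 0.0
```

Request:
{"op": "apply_moves", "data": {
  "motion": "0 0 -0.02 0; 0 0 -0.03 0; 0 0 -0.04 0; 0 0 -0.04 0; 0 0 0 0; 0 0 0 0"
}}

```text
time: 5.5
tool_pos: [409.2, -239.7, 151.1]
tcp_rot: [-3.141, -0.001, 1.534]
contact_force: [-0.4, -0.1, 0.0]
grip_width: 0.4
finger_force: 0.0
```

```bash
python3 - <<'E'
from h import *
c,W,o=wcloud(); cv2.imwrite("pics/w2.png",c["img"]); print(o)
m=np.zeros((480,640),bool); m[60:260,280:360]=1
R=Ro.from_euler("xyz",o["tcp_rot"]).as_matrix()
T=(W-o["tool_pos"])@R   # tool coords
s=m&(c["img"].max(2)<95)&(abs(T[...,1])<16)&(T[...,2]>-40)&(T[...,2]<10)&(T[...,0]>5)
t=T[s]; print(len(t)); 
if len(t): 
    k=np.polyfit(t[:,0],t[:,2],1); print("slope",k,t.min(0),t.max(0),np.median(t[:,1]))
E
```

```text
{'time': 5.5, 'joint_positions': array([-6.91720493e-01,  3.31139612e-01,  1.77089862e+00, -5.19202070e-05,
        1.04047921e+00, -6.55212386e-01]), 'dq': array([-0.00032207,  0.02022941,  0.01187476,  0.00017875, -0.00011814,
       -0.00046268]), 'tau': array([ 1.91052386e-02, -4.04583156e+01, -2.19429195e+01,  3.78733152e-02,
        6.50503929e-02,  7.39600418e-04]), 'tool_pos': array([ 409.15984065, -239.69655877,  151.12016399]), 'tcp_rot': array([-3.14083209e+00, -5.28008188e-04,  1.53431430e+00]), 'contact_force': array([-0.42706765, -0.11294277,  0.04411897]), 'moment': array([-0.0149171 , -0.09024456,  0.06561971]), 'finger_force': 0.0, 'grip_width': 0.38055438778749684}
0
```

View pics/w2.png

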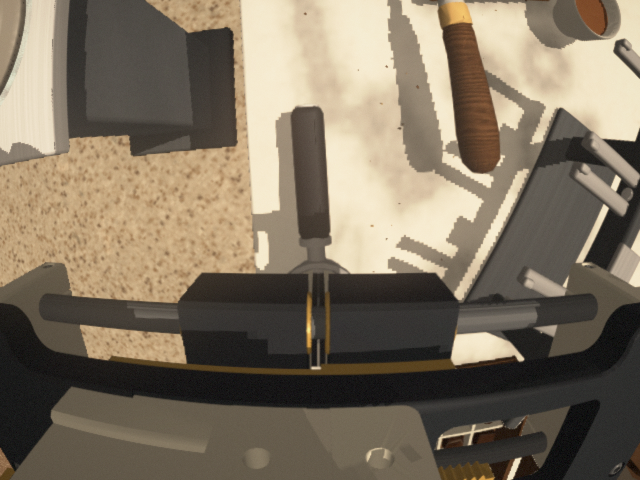

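The gripper closed too slowly for the six rows I gave it and shut above the handle. The portafilter still lies at columns 293–328, undisturbed. I'll repeat the grasp and wait longer.

Request:
{"op": "apply_moves", "data": {
  "fingers": 0.2,
  "motion": "0 0 0.03 0; 0 0 0.03 0; 0 0 0 0; 0 0 0 0; 0 0 0 0; 0 0 0 0; 0 0 0 0; 0 0 0 0"
}}

```text
time: 6.55
tool_pos: [409.6, -240.1, 91.9]
tcp_rot: [3.141, 0.0, 1.534]
contact_force: [0.4, 0.2, 0.7]
grip_width: 55.1
finger_force: 0.0
```

Request:
{"op": "apply_moves", "data": {
  "motion": "0 0 0.03 0; 0 0 0.03 0; 0 0 0.009 0; 0 0 0 0"
}}

```text
time: 7.05
tool_pos: [409.5, -240.0, 22.7]
tcp_rot: [-3.141, -0.0, 1.534]
contact_force: [0.9, 0.6, -0.2]
grip_width: 55.3
finger_force: 0.0
```

Request:
{"op": "apply_moves", "data": {
  "fingers": -1,
  "motion": "0 0 0 0; 0 0 0 0; 0 0 0 0; 0 0 0 0; 0 0 0 0; 0 0 0 0; 0 0 0 0"
}}

```text
time: 7.92
tool_pos: [409.6, -240.0, 22.9]
tcp_rot: [3.141, 0.0, 1.534]
contact_force: [-0.8, 1.9, 6.2]
grip_width: 23.7
finger_force: 30.0
```

Request:
{"op": "apply_moves", "data": {
  "motion": "0 0 -0.01 0; 0 0 -0.03 0; 0 0 -0.04 0; 0 0 -0.04 0; 0 0 -0.02 0; 0 0 0 0; 0 0 0 0"
}}

```text
time: 8.8
tool_pos: [408.9, -239.5, 161.7]
tcp_rot: [-3.14, -0.001, 1.534]
contact_force: [0.4, -0.3, -3.4]
grip_width: 23.6
finger_force: 30.0
```

```bash
cat >> h.py <<'E'
def held():
    """tilt of the held handle in tool coordinates from the wrist camera"""
    c,W,o=wcloud(); R=Ro.from_euler("xyz",o["tcp_rot"]).as_matrix(); T=(W-o["tool_pos"])@R
    s=(c["img"].max(2)<110)&(abs(T[...,1])<14)&(T[...,2]>-75)&(T[...,2]<15)&(T[...,0]>14)&(T[...,0]<80)
    r,k=np.nonzero(s); s[(np.mgrid[0:480,0:640][0]>270)]=0
    t=T[s]; 
    k=np.polyfit(t[:,0],t[:,2],1); e=t[:,2]-np.polyval(k,t[:,0]); q=t[abs(e)<4]; k=np.polyfit(q[:,0],q[:,2],1)
    print("held: n",len(q),"tilt deg (+ = handle end down)",np.degrees(np.arctan(k[0])).round(2),"top at grip z",k[1].round(1),"x end",np.percentile(q[:,0],99).round(1),"y",np.median(q[:,1]).round(1), "yslope",np.polyfit(q[:,0],q[:,1],1).round(3),"pos",o["tool_pos"].round(1),"t",o["time"])
    return c,W,o
E
python3 - <<'E'
from h import *
c,W,o=held(); cv2.imwrite("pics/w3.png",c["img"]); print(o["contact_force"],o["moment"])
E
```

```text
held: n 9554 tilt deg (+ = handle end down) -0.33 top at grip z -25.0 x end 79.6 y -0.7 yslope [ 0.001 -0.926] pos [ 408.9 -239.5  161.7] t 8.8
[ 0.42688614 -0.30743774 -3.4217258 ] [ 0.12440282 -0.04931738 -0.02589992]
```

View pics/w3.png

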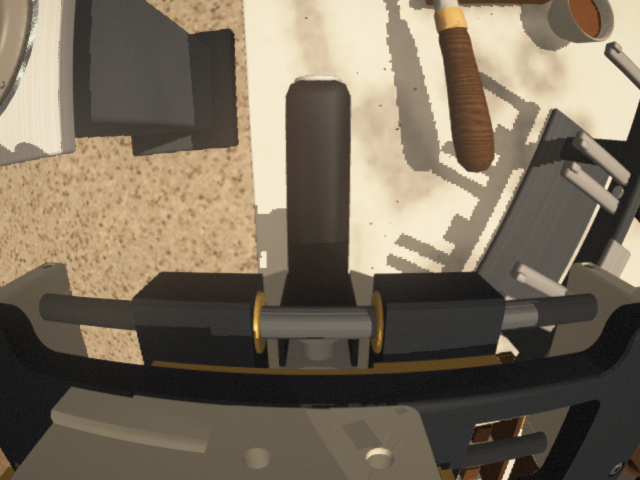

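The portafilter is held level. I'll turn so the wrist camera sees the rack from close by.

Request:
{"op": "apply_moves", "data": {
  "motion": "0 0 -0.01 10; 0 0 -0.01 10; 0 0 -0.01 10; 0 0 -0.01 10; 0 0 0 10; 0 0 0 10; 0 0 0 10; 0 0 0 10"
}}

```text
time: 9.85
tool_pos: [409.2, -239.7, 201.4]
tcp_rot: [-3.14, 0.002, 0.132]
contact_force: [-0.2, -0.4, -3.5]
grip_width: 23.5
finger_force: 30.0
```

Request:
{"op": "apply_moves", "data": {
  "motion": "0 0 0 10; 0 0 0 10; 0 0 0 10; 0 0 0 5; 0.004 -0.04 0 0; 0.003 -0.04 0 0; 0 0 0 0; 0 0 0 0"
}}

```text
time: 10.85
tool_pos: [451.8, -172.1, 201.8]
tcp_rot: [3.141, 0.002, -0.472]
contact_force: [0.4, -0.6, -3.9]
grip_width: 23.8
finger_force: 30.0
```

```bash
python3 - <<'E'
from h import *
c,W,o=wcloud(); cv2.imwrite("pics/w4.png",c["img"]); np.save("w4.npy",W); print(o["tool_pos"],o["tcp_rot"],o["time"],c["fx"])
w=W.reshape(-1,3); w=w[np.isfinite(w).all(1)]
s=np.array([568,-228,-.468]); q=tof(w,s); box=(abs(q[:,1])<145)&(q[:,0]>-35)&(q[:,0]<60); w=w[box];q=q[box]
P=w[(w[:,2]>116)&(w[:,2]<134)]; C=w[(w[:,2]>135)&(w[:,2]<155)]
print(len(P),len(C),np.median(P[:,2]),np.median(C[:,2]))
qp=tof(P,s); P2=P[qp[:,0]<22]
print(fitfork(P2,np.zeros((0,3)),s,(94,0,-94)),np.median(P2[:,2]))
E
```

```text
[ 451.81064321 -172.11139903  201.83810796] [ 3.14106927e+00  1.56404424e-03 -4.72166358e-01] 10.85 371.64829954431775
10205 1438 124.73862490333224 144.1450169330053
(array([ 5.65058009e+02, -2.24322231e+02, -4.64485180e-01]), np.float64(0.41448316142744024)) 124.73071446946611
```

View pics/w4.png

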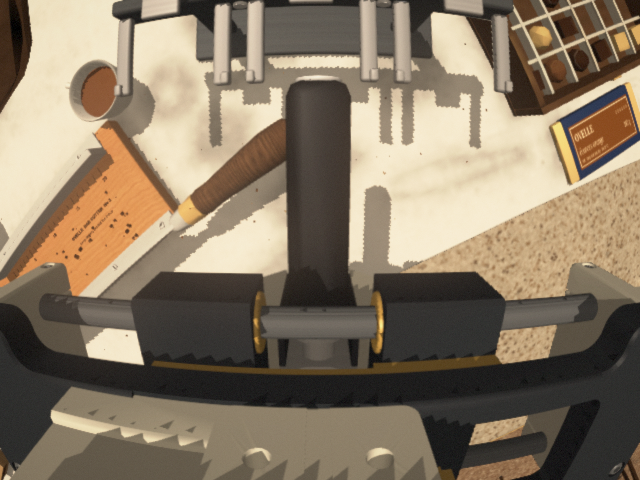

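The rack fit is good, with a residual of 0.4. The picture shows all six prongs at the top, rows 0–90. Next I'll look at the grinder the same way.

Request:
{"op": "apply_moves", "data": {
  "motion": "0 0 0 -9.4; 0 0 0 -9.4; 0 0 0 -9.4; 0 0 0 -9.4; 0 0 0 -9.4; 0 0 0 -9.4; 0 0 0 -9.4; 0 0 0 0"
}}

```text
time: 11.9
tool_pos: [451.7, -172.8, 202.5]
tcp_rot: [-3.141, 0.0, 0.673]
contact_force: [0.2, 0.6, -4.0]
grip_width: 24.1
finger_force: 30.0
```

Request:
{"op": "apply_moves", "data": {
  "motion": "0.026 -0.045 0 0; 0.026 -0.045 0 0; 0.026 -0.045 0 0; 0.026 -0.045 0 0; 0.026 -0.045 0 0; 0.026 -0.045 0 0; 0.026 -0.045 0 0; 0.026 -0.045 0 0"
}}

```text
time: 12.9
tool_pos: [389.3, 240.2, 202.8]
tcp_rot: [3.141, -0.001, 0.671]
contact_force: [1.6, -0.2, -2.9]
grip_width: 23.5
finger_force: 30.0
```

Request:
{"op": "apply_moves", "data": {
  "motion": "0 0 0 0; 0 0 0 0; 0 0 0 0"
}}

```text
time: 13.28
tool_pos: [389.8, 237.8, 202.6]
tcp_rot: [3.141, 0.0, 0.673]
contact_force: [-0.5, -0.3, -2.7]
grip_width: 24.4
finger_force: 30.0
```

```bash
python3 - <<'E'
from h import *
c,W,o=wcloud(); cv2.imwrite("pics/w5.png",c["img"]); np.save("w5.npy",W); print(o["tool_pos"],o["tcp_rot"],o["time"],o["joint_positions"])
w=W.reshape(-1,3); w=w[np.isfinite(w).all(1)]
s=np.array([502,331,.68]); q=tof(w,s); box=(abs(q[:,1])<55)&(q[:,0]>-45)&(q[:,0]<60); w0=w[box]
P=w0[(w0[:,2]>116)&(w0[:,2]<134)]; print(len(P),np.median(P[:,2]))
r=fitfork(P,np.zeros((0,3)),s); print(r)
s=r[0]; q=tof(w0,s); print("histo lateral",np.histogram(tof(P,s)[:,1],np.arange(-50,51,10)))
q=tof(w,s); sp=(abs(q[:,1])<30)&(q[:,0]>-40)&(q[:,0]<40)&(w[:,2]>155); print("spout",np.percentile(np.c_[q[sp],w[sp,2]],[2,50,98],axis=0) if sp.any() else None)
d=bot.cut_out(c,"dose_button")
for e in d[:2]: print(e["p"],e["point"],np.nanpercentile(W[e["pixels"]],[5,50,95],axis=0))
E
```

```text
[389.76813998 237.81452011 202.63405646] [3.14129568e+00 3.34714199e-04 6.72593340e-01] 13.275 [ 3.79995801e-01  2.40482713e-01  1.73988861e+00 -4.15200549e-04
  1.16145619e+00  1.27836403e+00]
1919 124.87218598507766
(array([499.835308  , 333.75042787,   0.64551298]), np.float64(0.29776946965440393))
histo lateral (array([ 95, 879,   0,   0,   0,   0,   0,   0, 846,  99]), array([-50, -40, -30, -20, -10,   0,  10,  20,  30,  40,  50]))
spout [[-18.40219558 -13.46250953 171.32272504]
 [-14.23448491  -0.43470442 193.81015298]
 [-10.94513193  13.1157806  195.4105503 ]]
0.35 [237.1, 41.4] [[409.63546254 307.83772763   5.13783575]
 [469.99930979 376.36066556  82.14930534]
 [536.53535384 430.91811371 183.94151223]]
```

View pics/w5.png

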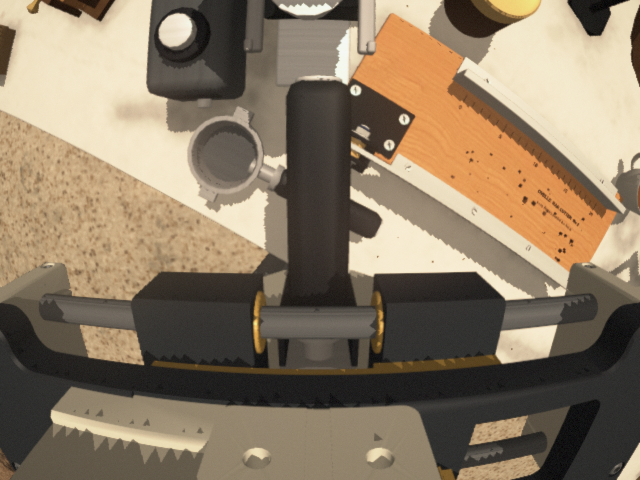

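The picture shows the grinder's fork with both prong ends at (253,50) and (367,50), and the button at (180,32). The left portafilter is at (225,155). I'll back off a little, turn around and line up in front of the fork.

Request:
{"op": "apply_moves", "data": {
  "motion": "-0.02 0 0 0; -0.02 0 0 -9; 0 0 0 -10; 0 0 0 -10; 0 0 0 -10; 0 0 0 -10; 0 0 0 -10; 0 0 0 -10"
}}

```text
time: 14.38
tool_pos: [358.4, 213.2, 202.8]
tcp_rot: [-3.142, 0.0, 1.884]
contact_force: [-0.2, 0.6, -3.5]
grip_width: 23.9
finger_force: 30.0
```

Request:
{"op": "apply_moves", "data": {
  "motion": "0 0 0 -10; 0 0 0 -10; 0 0 0 -10; 0 0 0 -10; 0 0 0 -10; 0 0 0 -10; 0 0 0 -10; 0 0 0 -10"
}}

```text
time: 15.38
tool_pos: [358.2, 213.2, 202.7]
tcp_rot: [-3.141, -0.0, -3.003]
contact_force: [-0.4, -0.5, -3.6]
grip_width: 23.6
finger_force: 30.0
```

Request:
{"op": "apply_moves", "data": {
  "motion": "0 0 0 -10; 0 0 0 -10; 0 0 0 -9.5; 0 0 0 0"
}}

```text
time: 15.88
tool_pos: [358.3, 213.3, 202.7]
tcp_rot: [-3.141, -0.0, -2.495]
contact_force: [-0.8, -0.2, -3.9]
grip_width: 23.7
finger_force: 30.0
```

```bash
cat > goals.py <<'E'
import numpy as np
G=np.array([500.4,333.0,.6455]); K=np.array([564.6,-225.2,-.4645])
def rack(i): # 0 right,1 mid,2 left
    n=np.array([-np.sin(K[2]),np.cos(K[2])]); return np.r_[K[:2]+n*94*(i-1),K[2]]
def tcp(s,back,y=0):
    u=np.array([np.cos(s[2]),np.sin(s[2])]); return s[:2]-u*back+y*np.array([-u[1],u[0]])
E
python3 - <<'E'
from h import *; from goals import *
W=np.load("w5.npy"); c=cv2.imread("pics/w5.png")
m=np.zeros((480,640),bool); m[8:55,155:205]=1
m&=(c.min(2)>120); w=W[m]; w=w[np.isfinite(w).all(1)]; print("button",np.percentile(w,[3,50,97],axis=0).round(1),len(w))
print("button in grinder frame",tof(np.median(w,0)[None],G))
c,W,o=held(); print(o["tcp_rot"],o["joint_positions"][5])
p=tcp(G,155); print(p,togo(o,p[0],p[1],150,G[2]+np.pi))
E
```

```text
button [[434.1 403.7 104.3]
 [445.5 414.7 106. ]
 [456.9 426.4 107.4]] 869
button in grinder frame [[ 5.27542593 98.25085018]]
held: n 9804 tilt deg (+ = handle end down) -0.28 top at grip z -25.2 x end 79.4 y 1.5 yslope [0.004 1.304] pos [358.3 213.3 202.7] t 15.875
[-3.14147244e+00 -4.03385805e-04 -2.49531576e+00] -1.8640764478785565
[376.58614448 239.75232345] (array([-30.6,  10.1,  52.7]), np.float64(0.0))
```

Request:
{"op": "apply_moves", "data": {
  "motion": "-0.015 0.005 0.03 0; -0.0156 0.0051 0.03 0; 0 0 0.025 0; 0 0 0.005 0; 0 0 0 0; 0 0 0 0"
}}

```text
time: 16.68
tool_pos: [377.1, 240.7, 113.8]
tcp_rot: [-3.141, 0.002, -2.493]
contact_force: [0.8, -0.4, -3.5]
grip_width: 23.7
finger_force: 30.0
```

```bash
python3 - <<'E'
from h import *; from goals import *
o=bot.get_obs(); p=tcp(G,155); print(o["tool_pos"],o["tcp_rot"],togo(o,p[0],p[1],112.4,G[2]+np.pi))
# check held pf and fork from fixed cameras
for n in ["top","scene"]:
    c=bot.capture(n); cv2.imwrite(f"pics/{n}1.png",c["img"])
    w=fullcloud(c); q=tof(w,G); b=(q[:,0]>-200)&(q[:,0]<60)&(abs(q[:,1])<60)
    h=w[b,2]; q=q[b]; im=c["img"].reshape(-1,3)[b]
    rim=(h>126)&(h<150)&(q[:,0]<-35)&(q[:,0]>-130); print(n,rim.sum(),np.percentile(np.c_[q[rim],h[rim]],[2,50,98],axis=0).round(1).tolist() if rim.any() else "")
    P=w[b][(h>118)&(h<131)&(q[:,0]>-30)&(q[:,0]<30)]; print(len(P),np.histogram(tof(P,G)[:,1],np.arange(-48,49,6))[0])
    a=tof(P,G); 
    for s in (1,-1):
        k=a[(a[:,1]*s>25)]; 
        if len(k)>5: print(s,np.median(k,0).round(1),np.percentile(k[:,0],2))
E
```

```text
[377.14949052 240.66641473 113.75431568] [-3.14097799e+00  2.03328810e-03 -2.49315491e+00] (array([ 1. , -0.4,  1.4]), np.float64(0.2))
top 140 [[-109.2, -43.6, 127.8], [-77.4, -18.5, 138.7], [-64.7, 23.4, 143.6]]
135 [16 44 24  0  0  0  0  0  0  0  0  0 10 23 18  0]
1 [-8.  33.8] -20.560017327291877
-1 [  4.3 -38.5] -20.409631835092434
scene 91 [[-129.8, -41.2, 126.8], [-87.8, 3.9, 135.9], [-67.1, 27.6, 140.4]]
37 [ 0 11  6  1  0  0  0  0  0  0  0  0  2  9  8  0]
1 [-3.3 34.9] -18.413087336572357
-1 [  0.9 -37.3] -20.73483071582066
```

Request:
{"op": "apply_moves", "data": {
  "motion": "0 -0.0017 0.0014 0; -0.01 0 0 0; -0.01 0 0 0; -0.01 0 0 0; 0 0 0 0"
}}

```text
time: 17.4
tool_pos: [402.2, 257.9, 111.1]
tcp_rot: [-3.141, 0.0, -2.492]
contact_force: [-0.0, 0.4, -2.4]
grip_width: 23.9
finger_force: 30.0
```

Request:
{"op": "apply_moves", "data": {
  "motion": "-0.006 0 0 0; -0.006 0 0 0; -0.006 0 0 0; -0.006 0 0 0; 0 0 0 0"
}}

```text
time: 18.02
tool_pos: [420.9, 272.1, 111.2]
tcp_rot: [-3.141, 0.0, -2.492]
contact_force: [0.8, -0.2, -3.5]
grip_width: 23.9
finger_force: 30.0
```

Request:
{"op": "apply_moves", "data": {
  "motion": "-0.005 0 0 0; -0.005 0 0 0; -0.005 0 0 0; 0 0 0 0"
}}

```text
time: 18.52
tool_pos: [432.8, 281.2, 111.3]
tcp_rot: [-3.141, 0.0, -2.492]
contact_force: [-0.2, 0.8, -2.8]
grip_width: 23.5
finger_force: 30.0
```

Request:
{"op": "apply_moves", "data": {
  "motion": "-0.002 0 -0.0008 0; -0.002 0 0 0; 0 0 0 0; 0 0 0 0"
}}

```text
time: 19.02
tool_pos: [435.5, 283.3, 112.0]
tcp_rot: [-3.142, -0.0, -2.492]
contact_force: [0.1, -0.6, -3.3]
grip_width: 23.9
finger_force: 30.0
```

Request:
{"op": "apply_moves", "data": {
  "motion": "-0.002 0 0 0; -0.001 0 0 0; 0 0 0 0; 0 0 0 0"
}}

```text
time: 19.52
tool_pos: [438.0, 285.1, 112.0]
tcp_rot: [-3.141, -0.0, -2.492]
contact_force: [0.2, 0.3, -2.9]
grip_width: 23.7
finger_force: 30.0
```

Request:
{"op": "apply_moves", "data": {
  "motion": "-0.0015 0 0 0; -0.0015 0 0 0; 0 0 0 0; 0 0 0 0"
}}

```text
time: 20.02
tool_pos: [440.4, 286.9, 112.0]
tcp_rot: [-3.142, -0.0, -2.492]
contact_force: [0.1, 0.1, -2.6]
grip_width: 23.8
finger_force: 30.0
```

Request:
{"op": "apply_moves", "data": {
  "motion": "-0.0015 0 0 0; -0.0015 0 0 0; 0 0 0 0; 0 0 0 0"
}}

```text
time: 20.52
tool_pos: [442.8, 288.7, 112.0]
tcp_rot: [-3.141, -0.0, -2.492]
contact_force: [0.1, -0.8, -4.1]
grip_width: 23.7
finger_force: 30.0
```

Request:
{"op": "apply_moves", "data": {
  "motion": "-0.001 0 0 0; -0.001 0 0 0; 0 0 0 0; 0 0 0 0"
}}

```text
time: 21.02
tool_pos: [444.4, 290.0, 112.1]
tcp_rot: [-3.142, -0.0, -2.492]
contact_force: [0.3, 0.5, -3.3]
grip_width: 24.0
finger_force: 30.0
```

```bash
python3 - <<'E'
from h import *; from goals import *
c=bot.capture("scene"); w=fullcloud(c); q=tof(w,G)
cv2.imwrite("pics/s2.png",cv2.resize(c["img"][150:300,150:320],None,fx=4,fy=4,interpolation=cv2.INTER_CUBIC)[:600,:680])
b=(q[:,0]>-170)&(q[:,0]<40)&(abs(q[:,1])<50)&(w[:,2]>95)&(w[:,2]<150)
for x in range(-170,40,10):
    s=b&(q[:,0]>=x)&(q[:,0]<x+10)
    if s.sum()>3: print(x,s.sum(),np.percentile(q[s,1],[3,50,97]).round(),np.percentile(w[s,2],[3,50,97]).round())
c,W,o=held(); R=Ro.from_euler("xyz",o["tcp_rot"]).as_matrix(); T=((W-o["tool_pos"])@R)
t=T[200:262:6,318]; print(np.round(T[60:265:12,318],0).tolist()); print(c["img"][60:265:12,318].max(1))
E
```

```text
-170 49 [-13.  -2.   8.] [119. 130. 139.]
-160 24 [-12.  -4.   9.] [116. 136. 141.]
-150 12 [-12.  -3.   9.] [128. 139. 140.]
-140 19 [-12.  -4.   7.] [125. 138. 140.]
-130 12 [-13.  -2.   9.] [124. 138. 140.]
-120 17 [-12.  -3.   9.] [126. 138. 141.]
-110 15 [-12.  -8.   5.] [123. 136. 143.]
-100 16 [-12.   2.  17.] [129. 138. 145.]
-90 86 [-30.  -9.  28.] [120. 137. 148.]
-80 53 [-27. -10.  26.] [117. 138. 148.]
-70 15 [-30.  -6.  12.] [129. 137. 148.]
-60 5 [-1.  2. 13.] [132. 136. 140.]
-50 15 [-10.   9.  15.] [ 97. 134. 137.]
-40 13 [-30. -22.  16.] [ 96. 127. 140.]
-30 23 [-42. -29. -19.] [ 97. 123. 140.]
-20 29 [-42. -34. -24.] [105. 126. 139.]
-10 9 [-40. -30.  12.] [122. 131. 138.]
0 35 [-28.  17.  26.] [119. 131. 140.]
10 27 [-41.  11.  26.] [114. 124. 136.]
20 5 [-41. -37.   6.] [122. 126. 132.]
30 30 [-42. -31.  32.] [115. 128. 145.]
held: n 9830 tilt deg (+ = handle end down) -0.3 top at grip z -25.2 x end 79.4 y 1.5 yslope [0.004 1.224] pos [444.4 289.9 112.1] t 21.075
[[127.0, 1.0, 111.0], [118.0, 1.0, 112.0], [89.0, 1.0, -25.0], [84.0, 1.0, -28.0], [80.0, 1.0, -26.0], [76.0, 1.0, -25.0], [71.0, 1.0, -27.0], [67.0, 1.0, -27.0], [63.0, 1.0, -26.0], [59.0, 1.0, -28.0], [54.0, 1.0, -25.0], [50.0, 1.0, -27.0], [46.0, 1.0, -27.0], [41.0, 1.0, -27.0], [37.0, 1.0, -25.0], [32.0, 1.0, -27.0], [28.0, 1.0, -27.0], [23.0, 1.0, -26.0]]
[154 153  53  50  49  43  40  32  35  30  31  33  29  29  33  33  29  26]
```

View pics/s2.png

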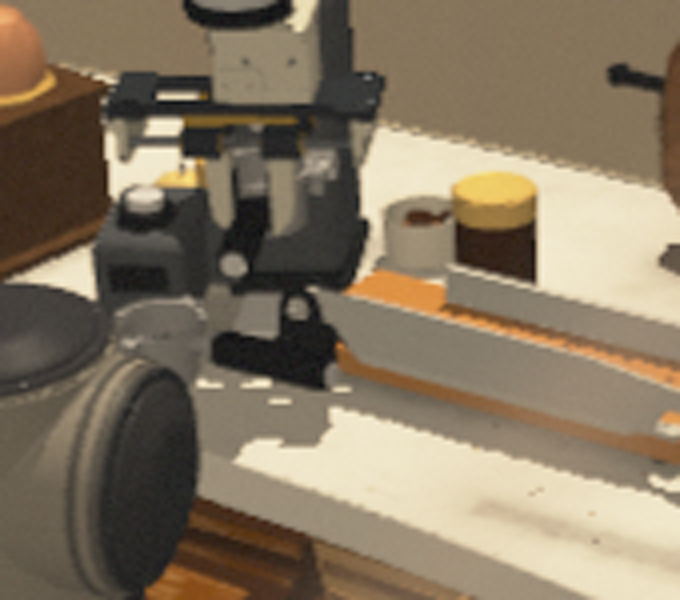

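The handle's end lies 89 mm behind the TCP, so the grip is about 61 mm from the bowl axis. The portafilter was probably dragged during the failed close. The seat is therefore still about 10 mm short, so I'll keep going.

Request:
{"op": "apply_moves", "data": {
  "motion": "-0.002 0 0 0; -0.002 0 0 0; -0.002 0 0 0; 0 0 0 0; 0 0 0 0"
}}

```text
time: 21.75
tool_pos: [449.1, 293.6, 112.0]
tcp_rot: [-3.142, -0.0, -2.492]
contact_force: [0.5, -0.4, -3.4]
grip_width: 23.8
finger_force: 30.0
```

Request:
{"op": "apply_moves", "data": {
  "motion": "-0.0015 0 0 0; -0.0015 0 0 0; 0 0 0 0; 0 0 0 0"
}}

```text
time: 22.25
tool_pos: [451.5, 295.4, 112.0]
tcp_rot: [-3.142, -0.0, -2.492]
contact_force: [0.9, 0.3, -3.7]
grip_width: 24.1
finger_force: 30.0
```

Request:
{"op": "apply_moves", "data": {
  "motion": "-0.001 0 0 0; -0.001 0 0 0; 0 0 0 0; 0 0 0 0"
}}

```text
time: 22.75
tool_pos: [453.1, 296.6, 112.0]
tcp_rot: [-3.142, -0.0, -2.492]
contact_force: [-0.6, 0.1, -3.9]
grip_width: 23.7
finger_force: 30.0
```

Request:
{"op": "apply_moves", "data": {
  "motion": "-0.001 0 0 0; -0.001 0 0 0; 0 0 0 0; 0 0 0 0"
}}

```text
time: 23.25
tool_pos: [454.7, 297.8, 112.0]
tcp_rot: [-3.142, -0.0, -2.492]
contact_force: [-0.2, 0.1, -4.7]
grip_width: 23.8
finger_force: 30.0
```

Request:
{"op": "apply_moves", "data": {
  "motion": "-0.001 0 0 0; -0.001 0 0 0; 0 0 0 0; 0 0 0 0"
}}

```text
time: 23.75
tool_pos: [456.3, 299.0, 112.1]
tcp_rot: [-3.142, -0.0, -2.492]
contact_force: [-1.0, 0.2, -2.1]
grip_width: 23.6
finger_force: 30.0
```

Request:
{"op": "apply_moves", "data": {
  "motion": "-0.001 0 0 0; -0.001 0 0 0; 0 0 0 0; 0 0 0 0"
}}

```text
time: 24.25
tool_pos: [457.1, 299.7, 111.9]
tcp_rot: [3.141, -0.002, -2.492]
contact_force: [-4.0, -3.3, -0.8]
grip_width: 23.9
finger_force: 30.0
```

```bash
python3 - <<'E'
from h import *; from goals import *
c,W,o=held(); R=Ro.from_euler("xyz",o["tcp_rot"]).as_matrix(); T=((W-o["tool_pos"])@R)
print([(r,T[r,318].round(1).tolist(),c["img"][r,318].max()) for r in range(70,90,2)])
print(o["contact_force"],o["moment"])
for n in ["top","scene"]:
    c=bot.capture(n); w=fullcloud(c); q=tof(w,G); g=c["img"].reshape(-1,3).max(1)
    s=(q[:,0]>-200)&(q[:,0]<-90)&(abs(q[:,1])<20)&(w[:,2]>118)&(w[:,2]<146); print(n,s.sum(),np.percentile(q[s,0],[1,3,5]).round(1),np.median(w[s&(q[:,0]<-100),2]))
E
```

```text
held: n 9785 tilt deg (+ = handle end down) -0.09 top at grip z -25.2 x end 79.4 y 1.5 yslope [0.004 1.282] pos [457.1 299.7 111.9] t 24.25
[(70, [119.3, 1.5, 113.0], np.uint8(152)), (72, [117.5, 1.5, 111.4], np.uint8(152)), (74, [116.1, 1.5, 111.9], np.uint8(152)), (76, [92.1, 1.4, -22.7], np.uint8(143)), (78, [91.4, 1.4, -22.5], np.uint8(135)), (80, [90.6, 1.4, -22.5], np.uint8(92)), (82, [89.7, 1.4, -23.5], np.uint8(54)), (84, [88.8, 1.4, -24.6], np.uint8(56)), (86, [88.1, 1.4, -24.4], np.uint8(57)), (88, [87.2, 1.4, -26.1], np.uint8(59))]
[-4.03768627 -3.29458442 -0.79563705] [-0.30828397  0.47988688 -0.02502668]
top 237 [-148.8 -147.1 -146. ] 137.23388471998157
scene 133 [-153.4 -151.7 -151.2] 134.32774818157947
```

Contact with the stop at 5 N, so it is home at about +3. I'll back off slightly and lower onto the prongs.

Request:
{"op": "apply_moves", "data": {
  "motion": "0.0015 0 0 0; 0.0015 0 0 0; 0 0 0.001 0; 0 0 0.001 0; 0 0 0.001 0; 0 0 0 0; 0 0 0 0"
}}

```text
time: 25.28
tool_pos: [455.6, 298.5, 109.1]
tcp_rot: [-3.142, 0.0, -2.492]
contact_force: [0.6, -0.4, -3.0]
grip_width: 24.0
finger_force: 30.0
```

Request:
{"op": "apply_moves", "data": {
  "motion": "0 0 0.001 0; 0 0 0.001 0; 0 0 0 0; 0 0 0 0"
}}

```text
time: 25.78
tool_pos: [455.7, 298.5, 107.7]
tcp_rot: [-3.141, 0.001, -2.492]
contact_force: [-2.6, -1.1, 5.2]
grip_width: 23.7
finger_force: 30.0
```

Request:
{"op": "apply_moves", "data": {
  "motion": "0 0 0.001 0; 0 0 0.001 0; 0 0 0.001 0; 0 0 0.001 0; 0 0 0 0"
}}

```text
time: 26.4
tool_pos: [456.1, 298.8, 103.8]
tcp_rot: [-3.141, 0.002, -2.492]
contact_force: [-1.8, -0.8, 5.1]
grip_width: 23.7
finger_force: 30.0
```

Request:
{"op": "apply_moves", "data": {
  "motion": "0 0 0.001 0; 0 0 0.001 0; 0 0 0.001 0; 0 0 0 0"
}}

```text
time: 26.9
tool_pos: [456.5, 299.0, 101.0]
tcp_rot: [-3.141, 0.003, -2.492]
contact_force: [-1.1, -0.7, 5.2]
grip_width: 23.9
finger_force: 30.0
```

Request:
{"op": "apply_moves", "data": {
  "fingers": -0.4,
  "motion": "0 0 0 0; 0 0 0 0; 0 0 0 0; 0 0 0 0"
}}

```text
time: 27.4
tool_pos: [455.5, 298.4, 99.9]
tcp_rot: [-3.142, -0.0, -2.492]
contact_force: [-0.2, -0.3, -0.6]
grip_width: 27.4
finger_force: 0.0
```

Request:
{"op": "apply_moves", "data": {
  "fingers": 0.2,
  "motion": "0 0 0 0; 0 0 0 0; 0 0 0 0; 0 0 0 0"
}}

```text
time: 27.9
tool_pos: [455.5, 298.4, 100.1]
tcp_rot: [-3.142, -0.0, -2.492]
contact_force: [0.4, 0.5, -0.1]
grip_width: 54.9
finger_force: 0.0
```

```bash
python3 - <<'E'
from h import *; from goals import *
c,W,o=held(); R=Ro.from_euler("xyz",o["tcp_rot"]).as_matrix(); T=((W-o["tool_pos"])@R)
print([(r,T[r,318].round(1).tolist(),c["img"][r,318].max()) for r in range(70,100,3)],o["grip_width"],o["contact_force"])
E
```

```text
held: n 9182 tilt deg (+ = handle end down) 8.6 top at grip z -26.0 x end 79.4 y 1.5 yslope [0.002 1.313] pos [455.5 298.4 100.1] t 27.9
[(70, [116.9, 1.5, 99.9], np.uint8(154)), (73, [115.1, 1.5, 101.5], np.uint8(151)), (76, [112.6, 1.5, 99.4], np.uint8(153)), (79, [110.6, 1.5, 100.2], np.uint8(154)), (82, [108.4, 1.5, 100.3], np.uint8(150)), (85, [90.6, 1.4, -9.5], np.uint8(144)), (88, [89.3, 1.4, -10.3], np.uint8(63)), (91, [87.9, 1.4, -11.5], np.uint8(57)), (94, [86.6, 1.4, -12.6], np.uint8(51)), (97, [85.3, 1.4, -13.5], np.uint8(50))] 54.90092345490446 [ 0.41296758  0.53613359 -0.10647679]
```

The portafilter hangs by itself, tilted 8.6°. Before pressing, I'll work out the clearance of the gripper body at the button.

```bash
python3 - <<'E'
from h import *; from goals import *
c=np.load("top.npy",allow_pickle=True).item(); w=fullcloud(c); q=tof(w,G)
for z0,z1 in [(155,200),(200,260),(260,300),(300,345)]:
    s=(w[:,2]>z0)&(w[:,2]<z1)&(abs(q[:,0])<250)&(abs(q[:,1])<160)
    if s.sum()>5: print(z0,s.sum(),np.percentile(q[s],[1,99],axis=0).round().tolist())
    for x in range(-100,110,40):
        t=s&(q[:,0]>=x)&(q[:,0]<x+40)
        if t.sum()>3: print("  x",x,"ymax",np.percentile(q[t,1],98).round())
o=bot.get_obs(); print(togo(o,446,413,106,G[2]+np.pi/2), tof(np.array([[446,413,0]]),G))
E
```

```text
155 254 [[-18.0, -48.0], [152.0, 36.0]]
  x -20 ymax 14.0
  x 20 ymax 37.0
  x 60 ymax -46.0
  x 100 ymax -46.0
200 1626 [[-9.0, -47.0], [160.0, 152.0]]
  x -20 ymax 19.0
  x 20 ymax 36.0
  x 60 ymax 39.0
  x 100 ymax -35.0
260 51 [[78.0, -26.0], [163.0, 139.0]]
  x 60 ymax -10.0
300 1571 [[58.0, -48.0], [149.0, 43.0]]
  x 20 ymax 11.0
  x 60 ymax 40.0
  x 100 ymax 43.0
(array([-61.7,  97. ,  -5.9]), np.float64(90.2)) [[ 4.67316377 96.63085191]]
```

Request:
{"op": "apply_moves", "data": {
  "motion": "0.01 0 0 0; 0.01 0 0 0; 0.01 0 -0.02 0; 0.01 0 -0.04 0; 0 0 -0.05 0; 0 0 -0.03 0; 0 0 0 0; 0 0 0 0",
  "fingers": -1
}}

```text
time: 28.95
tool_pos: [422.9, 273.8, 239.1]
tcp_rot: [3.141, -0.002, -2.492]
contact_force: [1.1, 0.4, -0.5]
grip_width: 0.3
finger_force: 0.0
```

```bash
cat >> h.py <<'E'
def hang(s,n="wrist"):
    """handle top of a pf hanging at fork s: tilt, end"""
    if n=="wrist": c,W,o=wcloud(); w=W.reshape(-1,3)
    else: c=bot.capture(n); w=fullcloud(c)
    g=c["img"].reshape(-1,3).max(1); q=tof(w,s)
    k=(g<120)&(q[:,0]<-50)&(q[:,0]>-165)&(abs(q[:,1])<22)&(w[:,2]>85)&(w[:,2]<150)
    if k.sum()<20: print(n,"few",k.sum()); return
    a=np.polyfit(q[k,0],w[k,2],1); print(n,k.sum(),"tilt",np.degrees(np.arctan(a[0])).round(1),"z at -100",np.polyval(a,-100).round(1),"end",np.percentile(q[k,0],1).round(1),"y",np.median(q[k,1]).round(1))
    return c
E
python3 - <<'E'
from h import *; from goals import *
hang(G); hang(G,"top"); o=bot.get_obs(); print(togo(o,446,413,106,G[2]+np.pi/2),o["time"])
E
```

```text
wrist 3217 tilt 8.9 z at -100 119.3 end -145.4 y 0.8
top 155 tilt 11.8 z at -100 121.3 end -147.6 y -4.3
(array([-103. ,   96.8,  132.4]), np.float64(90.2)) 29.05
```

Request:
{"op": "apply_moves", "data": {
  "motion": "0 0 0 10; 0 0 0 10; 0 0 0 10; 0 0 0 10; 0 0 0 10; 0 0 0 10; 0 0 0 10; 0 0 0 10"
}}

```text
time: 30.05
tool_pos: [423.1, 274.0, 238.7]
tcp_rot: [-3.139, -0.001, 2.389]
contact_force: [0.0, -0.8, -1.0]
grip_width: 0.1
finger_force: 0.0
```

Request:
{"op": "apply_moves", "data": {
  "motion": "0 0 0 10; 0.04 0 0 0; 0.057 0 0.01 0; 0 0.05 0.03 0; 0 0.053 0.03 0; 0 0 0.03 0; 0 0 0 0; 0 0 0 0"
}}

```text
time: 31.05
tool_pos: [447.0, 413.8, 140.8]
tcp_rot: [3.141, 0.0, 2.22]
contact_force: [0.1, -0.4, 0.1]
grip_width: 0.7
finger_force: 0.0
```

```bash
python3 - <<'E'
from h import *; from goals import *
o=bot.get_obs(); print(o["tool_pos"],togo(o,446,413,106,G[2]+np.pi/2),o["contact_force"],o["time"])
E
```

```text
[447.04119608 413.76205366 140.77470167] (array([ 0. , -1.3, 34.8]), np.float64(0.2)) [ 0.12849801 -0.41484473  0.14291257] 31.05
```

Now the press. The last rows hold it down, and then I release.

Request:
{"op": "apply_moves", "data": {
  "motion": "0 0 0.015 0; 0 0 0.015 0; 0 0 0.003 0; 0 0 0.003 0; 0 0 0.003 0; 0 0 0 0; 0 0 0 0"
}}

```text
time: 31.92
tool_pos: [447.0, 413.8, 101.4]
tcp_rot: [3.141, 0.0, 2.22]
contact_force: [-1.7, -1.0, 5.0]
grip_width: 0.4
finger_force: 2.1
```

Request:
{"op": "apply_moves", "data": {
  "motion": "0 0 0.0015 0; 0 0 0.0015 0; 0 0 0 0; 0 0 0 0"
}}

```text
time: 32.42
tool_pos: [447.2, 413.9, 100.1]
tcp_rot: [3.14, 0.0, 2.22]
contact_force: [-6.0, -5.0, 15.9]
grip_width: 0.3
finger_force: 8.0
```

Request:
{"op": "apply_moves", "data": {
  "motion": "0 0 -0.01 0; 0 0 -0.03 0; 0 0 -0.05 0; 0 -0.053 -0.05 0; -0.04 -0.05 0 0; -0.057 0 0 0; 0 0 0 -10; 0 0 0 -10",
  "fingers": -1
}}

```text
time: 33.42
tool_pos: [430.9, 279.7, 230.9]
tcp_rot: [3.141, 0.001, 2.573]
contact_force: [-0.6, 0.2, -0.0]
grip_width: 0.5
finger_force: 0.0
```

Request:
{"op": "apply_moves", "data": {
  "motion": "0 0 0 -10; 0 0 0 -10; 0 0 0 -10; 0 0 0 -10; 0 0 0 -10; 0 0 0 -10; 0 0 0 -10; 0 0 0 0",
  "fingers": 0.2
}}

```text
time: 34.42
tool_pos: [430.4, 280.4, 230.8]
tcp_rot: [-3.141, 0.001, -2.494]
contact_force: [0.2, -0.3, 1.1]
grip_width: 55.2
finger_force: 0.0
```

```bash
python3 - <<'E'
from h import *; from goals import *
hang(G); o=bot.get_obs(); print(o["tool_pos"],o["tcp_rot"],togo(o,455.5,298.4,100,G[2]+np.pi),o["time"])
E
```

```text
wrist 3966 tilt 8.8 z at -100 119.3 end -145.5 y 0.9
[430.27931427 280.39087554 230.81038833] [-3.14142848e+00  2.91268222e-04 -2.49578318e+00] (array([-30.9,  -0.8, 130.8]), np.float64(0.0)) 34.475
```

Request:
{"op": "apply_moves", "data": {
  "motion": "0 -0.001 0.04 0; 0 0 0.05 0; 0 0 0.041 0; -0.014 0 0 0; -0.014 0 0 0; 0 0 0 0"
}}

```text
time: 35.22
tool_pos: [453.6, 296.8, 99.7]
tcp_rot: [-3.141, 0.001, -2.495]
contact_force: [-0.5, 0.1, 0.2]
grip_width: 54.9
finger_force: 0.0
```

Request:
{"op": "apply_moves", "data": {
  "fingers": -1,
  "motion": "0 0 0 0; 0 0 0 0; 0 0 0 0; 0 0 0 0; 0 0 0 0; 0 0 0 0; 0 0 0 0"
}}

```text
time: 36.1
tool_pos: [452.9, 296.4, 100.0]
tcp_rot: [-3.142, -0.0, -2.492]
contact_force: [-1.3, -0.2, 1.5]
grip_width: 24.0
finger_force: 30.0
```

Request:
{"op": "apply_moves", "data": {
  "motion": "0 0 -0.0015 0; 0 0 -0.0015 0; 0 0 -0.0015 0; 0 0 -0.0015 0; 0 0 0 0; 0 0 0 0"
}}

```text
time: 36.85
tool_pos: [452.7, 296.4, 105.8]
tcp_rot: [3.142, -0.001, -2.492]
contact_force: [-0.9, -0.1, -6.0]
grip_width: 23.5
finger_force: 30.0
```

```bash
python3 - <<'E'
from h import *; from goals import *
held(); print(bot.get_obs()["contact_force"])
E
```

```text
held: n 9367 tilt deg (+ = handle end down) 5.35 top at grip z -25.3 x end 79.5 y 1.5 yslope [0.002 1.316] pos [452.7 296.4 105.8] t 36.85
[-0.31653986 -0.24025739 -5.75763697]
```

Request:
{"op": "apply_moves", "data": {
  "motion": "0 0 -0.0015 0; 0 0 -0.0015 0; 0 0 -0.0015 0; 0 0 -0.0015 0; 0 0 0 0; 0 0 0 0"
}}

```text
time: 37.65
tool_pos: [453.2, 296.6, 112.1]
tcp_rot: [-3.141, 0.001, -2.492]
contact_force: [-0.8, -0.5, -5.6]
grip_width: 23.6
finger_force: 30.0
```

```bash
python3 - <<'E'
from h import *; from goals import *
held(); print(bot.get_obs()["contact_force"])
E
```

```text
held: n 9657 tilt deg (+ = handle end down) 1.57 top at grip z -25.2 x end 79.4 y 1.5 yslope [1.000e-03 1.339e+00] pos [453.2 296.6 112.1] t 37.65
[ 1.02003937 -0.37374634 -4.57367878]
```

Request:
{"op": "apply_moves", "data": {
  "motion": "0 0 -0.0013 0; 0 0 -0.0013 0; 0 0 0 0; 0 0 0.0013 0; 0 0 0.0013 0; 0 0 0 0; 0 0 0 0"
}}

```text
time: 38.58
tool_pos: [453.1, 296.5, 112.1]
tcp_rot: [-3.141, 0.0, -2.492]
contact_force: [-0.4, -0.7, -3.8]
grip_width: 23.6
finger_force: 30.0
```

```bash
python3 - <<'E'
from h import *; from goals import *
held(); print(bot.get_obs()["contact_force"])
E
```

```text
held: n 9758 tilt deg (+ = handle end down) 0.15 top at grip z -25.1 x end 79.4 y 1.5 yslope [0.002 1.251] pos [453.1 296.5 112.1] t 38.575
[-0.37134858 -0.27016497 -3.5023156 ]
```

Level and free, so I'll draw it straight out and then up.

Request:
{"op": "apply_moves", "data": {
  "motion": "0.005 0 0 0; 0.008 0 0 0; 0.01 0 0 0; 0.01 0 0 0; 0.012 0 0 0; 0.015 0 0 0; 0.015 0 0 0; 0 0 0 0"
}}

```text
time: 39.62
tool_pos: [392.2, 250.4, 112.1]
tcp_rot: [3.142, -0.001, -2.492]
contact_force: [0.3, 0.3, -3.8]
grip_width: 23.9
finger_force: 30.0
```

Request:
{"op": "apply_moves", "data": {
  "motion": "0.02 0 -0.03 0; 0.03 0 -0.04 0; 0 0 -0.03 0; 0 0 0 0"
}}

```text
time: 40.12
tool_pos: [355.1, 221.5, 214.1]
tcp_rot: [-3.14, 0.006, -2.492]
contact_force: [0.9, -0.4, -3.8]
grip_width: 23.4
finger_force: 30.0
```

```bash
python3 - <<'E'
from h import *; from goals import *
c,W,o=held(); print(o["contact_force"],o["tcp_rot"],o["joint_positions"][[0,5]])
R=Ro.from_euler("xyz",o["tcp_rot"]).as_matrix(); T=((W-o["tool_pos"])@R)
print([(r,T[r,318].round(1).tolist(),c["img"][r,318].max()) for r in range(70,90,3)])
for i in range(3): s=rack(i); p=tcp(s,140); print(i,s,p,togo(o,p[0],p[1],150,s[2]+np.pi))
E
```

```text
held: n 9740 tilt deg (+ = handle end down) 0.03 top at grip z -25.1 x end 79.4 y 1.5 yslope [1.000e-03 1.298e+00] pos [355.1 221.5 214.1] t 40.125
[ 0.8980227  -0.37022554 -3.79143009] [-3.13981503  0.00626858 -2.4922582 ] [ 0.37420325 -1.84591863]
[(70, [274.8, 1.9, 956.4], np.uint8(57)), (73, [265.6, 1.9, 956.6], np.uint8(59)), (76, [256.3, 1.9, 956.6], np.uint8(57)), (79, [247.2, 1.9, 957.3], np.uint8(55)), (82, [239.4, 1.9, 966.5], np.uint8(51)), (85, [242.7, 1.9, 1054.5], np.uint8(172)), (88, [87.5, 1.4, -23.7], np.uint8(133))]
0 [ 5.22490272e+02 -3.09240293e+02 -4.64500000e-01] [ 397.32387841 -246.52367569] (array([ 249.8, -398.2,   63.2]), np.float64(63.8))
1 [ 5.646e+02 -2.252e+02 -4.645e-01] [ 439.43360686 -162.48338315] (array([ 165.4, -356.7,   63.7]), np.float64(63.8))
2 [ 6.06709728e+02 -1.41159707e+02 -4.64500000e-01] [481.54333532 -78.44309062] (array([  81. , -315.3,   64.1]), np.float64(63.8))
```

Request:
{"op": "apply_moves", "data": {
  "motion": "0 0 0 8; 0 0 0 8; 0 0 0 8; 0 0 0 8; 0 0 0 8; 0 0 0 8; 0 0 0 8; 0 0 0 8"
}}

```text
time: 41.18
tool_pos: [352.9, 220.8, 210.1]
tcp_rot: [-3.139, -0.002, 2.669]
contact_force: [1.0, -0.1, -2.3]
grip_width: 23.6
finger_force: 30.0
```

Request:
{"op": "apply_moves", "data": {
  "motion": "-0.027 -0.044 0 0; -0.028 -0.045 0 0; -0.028 -0.045 0 0; -0.028 -0.045 0 0; -0.028 -0.045 0 0; -0.028 -0.045 0 0; -0.028 -0.045 0 0; -0.027 -0.044 0 0"
}}

```text
time: 42.18
tool_pos: [389.8, -200.4, 210.2]
tcp_rot: [3.141, -0.003, 2.674]
contact_force: [0.6, 0.8, -3.1]
grip_width: 23.6
finger_force: 30.0
```

Request:
{"op": "apply_moves", "data": {
  "motion": "-0.025 -0.041 0.03 0; 0 0 0.03 0; 0 0 0.02 0; 0 0 0 0; 0 0 0 0"
}}

```text
time: 42.8
tool_pos: [394.3, -246.7, 131.9]
tcp_rot: [-3.142, -0.0, 2.674]
contact_force: [0.5, 0.2, -3.4]
grip_width: 23.9
finger_force: 30.0
```

```bash
cat >> h.py <<'E'
def rel(s,rows=True):
    """fork prongs and held rim in fork frame, from fixed cameras (lateral bias check)"""
    for n in ["top","scene"]:
        c=bot.capture(n); w=fullcloud(c); q=tof(w,s); h=w[:,2]
        for sg in (1,-1):
            k=(h>118)&(h<131)&(abs(q[:,1]*sg-36)<10)&(q[:,0]>-25)&(q[:,0]<20)
            if k.sum()>5: print(n,"prong",sg,k.sum(),np.percentile(q[k,1],[5,50,95]).round(1),"tip",np.percentile(q[k,0],3).round(1))
        k=(h>125)&(h<160)&(q[:,0]<-32)&(q[:,0]>-125)&(abs(q[:,1])<50)&(c["img"].reshape(-1,3).max(1)>90)
        if k.sum()>10: print(n,"pf",k.sum(),"lat",np.percentile(q[k,1],[1,50,99]).round(1),"x",np.percentile(q[k,0],[2,50,98]).round(1),"z",np.percentile(h[k],[50,90]).round(1))
E
python3 - <<'E'
from h import *; from goals import *
s=rack(0); rel(s); c,W,o=held(); p=tcp(s,140); print(o["tcp_rot"],togo(o,p[0],p[1],112.4,s[2]+np.pi))
E
```

```text
top prong 1 59 [29.1 34.2 39.4] tip -16.7
top prong -1 62 [-42.2 -36.9 -32.6] tip -16.4
top pf 91 lat [-16.9  22.6  39.2] x [-99.  -64.9 -47.3] z [156.1 158.8]
scene prong 1 53 [28.2 32.4 40.6] tip -15.8
scene prong -1 65 [-44.1 -39.8 -31.8] tip -20.0
scene pf 270 lat [-45.6 -25.2  12.2] x [-111.3  -90.5  -52.5] z [140.9 157. ]
held: n 9529 tilt deg (+ = handle end down) -0.27 top at grip z -25.0 x end 79.5 y 0.8 yslope [0.002 0.582] pos [ 394.6 -246.9  132.6] t 42.9
[-3.14117259e+00  1.44938068e-03  2.67434673e+00] (array([-2.3,  1.6, 20.2]), np.float64(-0.2))
```

Request:
{"op": "apply_moves", "data": {
  "motion": "0 0.0012 0.01 0; 0 0 0.0102 0; -0.01 0 0 0; -0.012 0 0 0; -0.012 0 0 0; -0.008 0 0 0; 0 0 0 0; 0 0 0 0"
}}

```text
time: 43.95
tool_pos: [431.8, -264.3, 111.7]
tcp_rot: [3.141, -0.001, 2.674]
contact_force: [-1.6, 0.7, -3.7]
grip_width: 23.9
finger_force: 30.0
```

Request:
{"op": "apply_moves", "data": {
  "motion": "-0.005 0 0 0; -0.005 0 0 0; -0.005 0 0 0; -0.005 0 0 0; -0.003 0 0 0; -0.003 0 0 0; 0 0 0 0"
}}

```text
time: 44.82
tool_pos: [455.4, -276.3, 111.8]
tcp_rot: [-3.142, 0.0, 2.674]
contact_force: [-0.1, 0.4, -3.9]
grip_width: 23.6
finger_force: 30.0
```

Request:
{"op": "apply_moves", "data": {
  "motion": "-0.003 0 -0.0003 0; -0.003 0 0 0; -0.003 0 0 0; -0.003 0 0 0; 0 0 0 0; 0 0 0 0"
}}

```text
time: 45.58
tool_pos: [466.0, -281.6, 112.1]
tcp_rot: [-3.142, -0.0, 2.674]
contact_force: [-0.1, 0.4, -3.2]
grip_width: 24.1
finger_force: 30.0
```

Request:
{"op": "apply_moves", "data": {
  "motion": "-0.001 0 0 0; -0.001 0 0 0; 0 0 0 0; 0 0 0 0"
}}

```text
time: 46.08
tool_pos: [467.8, -282.5, 112.1]
tcp_rot: [-3.142, -0.0, 2.674]
contact_force: [-0.4, -0.8, -3.1]
grip_width: 23.7
finger_force: 30.0
```

Request:
{"op": "apply_moves", "data": {
  "motion": "-0.001 0 0 0; -0.001 0 0 0; 0 0 0 0; 0 0 0 0"
}}

```text
time: 46.58
tool_pos: [469.6, -283.4, 112.1]
tcp_rot: [-3.142, -0.0, 2.674]
contact_force: [-0.2, 0.3, -3.2]
grip_width: 23.8
finger_force: 30.0
```

Request:
{"op": "apply_moves", "data": {
  "motion": "-0.001 0 0 0; -0.001 0 0 0; 0 0 0 0; 0 0 0 0"
}}

```text
time: 47.08
tool_pos: [470.8, -284.0, 112.0]
tcp_rot: [3.141, -0.001, 2.674]
contact_force: [-4.1, 1.2, -1.6]
grip_width: 23.8
finger_force: 30.0
```

Request:
{"op": "apply_moves", "data": {
  "motion": "-0.001 0 0 0; -0.001 0 0 0; 0 0 0 0; 0 0 0 0"
}}

```text
time: 47.58
tool_pos: [471.0, -284.0, 111.6]
tcp_rot: [3.141, -0.006, 2.674]
contact_force: [-11.2, 5.8, 0.4]
grip_width: 24.1
finger_force: 30.0
```

```bash
python3 - <<'E'
from h import *; from goals import *
o=bot.get_obs(); q=tof(o["tool_pos"][None],rack(0)); print(q)
hang(rack(0),"top"); hang(rack(0),"scene")
E
```

```text
[[-57.40091816  -0.48705819]]
top 43 tilt 2.2 z at -100 136.7 end -122.2 y -9.2
scene 415 tilt 3.0 z at -100 132.3 end -145.6 y -9.0
```

Stop reached. I'll back off, lower, sink the handle and let go.

Request:
{"op": "apply_moves", "data": {
  "motion": "0.002 0 0 0; 0.0025 0 0 0; 0 0 0.001 0; 0 0 0.001 0; 0 0 0.001 0; 0 0 0.001 0; 0 0 0 0; 0 0 0 0"
}}

```text
time: 48.68
tool_pos: [469.2, -283.3, 108.2]
tcp_rot: [-3.141, 0.0, 2.674]
contact_force: [-0.7, 0.8, -2.4]
grip_width: 23.6
finger_force: 30.0
```

Request:
{"op": "apply_moves", "data": {
  "motion": "0 0 0.0015 0; 0 0 0.0015 0; 0 0 0.0015 0; 0 0 0.0015 0; 0 0 0.0015 0; 0 0 0 0; 0 0 0 0"
}}

```text
time: 49.55
tool_pos: [469.9, -283.7, 101.8]
tcp_rot: [-3.141, 0.003, 2.674]
contact_force: [-1.3, 1.9, 5.4]
grip_width: 24.1
finger_force: 30.0
```

```bash
python3 - <<'E'
from h import *; from goals import *
c,W,o=held(); q=tof(o["tool_pos"][None],rack(0)); print(q,o["contact_force"])
E
```

```text
held: n 9080 tilt deg (+ = handle end down) 6.32 top at grip z -25.4 x end 79.4 y 0.8 yslope [0.    0.713] pos [ 469.9 -283.7  101.8] t 49.55
[[-58.43591674  -0.75532513]] [-1.25409024  1.87047689  5.44412349]
```

Request:
{"op": "apply_moves", "data": {
  "fingers": -0.4,
  "motion": "0 0 0.0015 0; 0 0 0 0; 0 0 0 0; 0 0 0 0"
}}

```text
time: 50.1
tool_pos: [469.1, -283.2, 99.0]
tcp_rot: [-3.142, -0.0, 2.674]
contact_force: [0.3, 0.9, 0.7]
grip_width: 27.7
finger_force: 0.0
```

Request:
{"op": "apply_moves", "data": {
  "fingers": 0.2,
  "motion": "0 0 0 0; 0 0 0 0; 0 0 0 0; 0 0 0 0"
}}

```text
time: 50.6
tool_pos: [469.1, -283.3, 99.1]
tcp_rot: [-3.142, 0.0, 2.674]
contact_force: [0.5, -0.1, -0.9]
grip_width: 55.0
finger_force: 0.0
```

Request:
{"op": "apply_moves", "data": {
  "motion": "0.01 0 0 0; 0.02 0 -0.01 0; 0.01 0 -0.03 0; 0 0 -0.04 0; 0 0 -0.04 0; 0 0 0 0; 0 0 0 0"
}}

```text
time: 51.48
tool_pos: [432.7, -264.7, 218.4]
tcp_rot: [3.141, -0.001, 2.674]
contact_force: [-0.0, -0.2, -0.8]
grip_width: 55.4
finger_force: 0.0
```

```bash
python3 - <<'E'
from h import *; from goals import *
hang(rack(0)); o=bot.get_obs()
c=bot.capture("top"); W=fullcloud(c).reshape(480,640,3); np.save("top2.npy",c,allow_pickle=True)
for t in ["pf_left","pf_middle"]:
    for e in bot.cut_out(c,t)[:2]:
        print(t,e["p"],e["point"],np.nanpercentile(W[e["pixels"]],[3,50,97],axis=0).round().tolist())
print(o["tool_pos"],o["joint_positions"][[0,5]],o["time"])
E
```

```text
wrist 4166 tilt 8.6 z at -100 119.1 end -145.3 y 0.3
pf_left 0.74 [173.9, 284.8] [[352.0, 193.0, 19.0], [394.0, 320.0, 45.0], [421.0, 362.0, 53.0]]
pf_left 0.27 [249.3, 232.0] [[465.0, -144.0, 22.0], [536.0, 113.0, 29.0], [613.0, 280.0, 74.0]]
pf_middle 0.73 [138.1, 225.4] [[418.0, 314.0, 6.0], [546.0, 372.0, 208.0], [635.0, 446.0, 329.0]]
pf_middle 0.62 [378.9, 200.6] [[549.0, -362.0, 4.0], [626.0, -251.0, 11.0], [702.0, -133.0, 146.0]]
[ 432.61715875 -264.5609519   217.91003074] [-0.70006452 -1.80325115] 51.525
```

The right portafilter hangs in the rack at 8.6°. The left one seems to have been knocked, so I'll look at it from close by.

Request:
{"op": "apply_moves", "data": {
  "motion": "0.0216 0.0563 0 0; 0.0216 0.0563 0 0; 0.0216 0.0563 0 0; 0.0216 0.0563 0 0; 0.0216 0.0563 0 0; 0.0216 0.0563 0 0; 0.0216 0.0563 0 0; 0.0216 0.0563 0 0"
}}

```text
time: 52.68
tool_pos: [481.9, 216.7, 218.4]
tcp_rot: [-3.141, -0.001, 2.674]
contact_force: [1.4, -0.6, 0.3]
grip_width: 55.1
finger_force: 0.0
```

Request:
{"op": "apply_moves", "data": {
  "motion": "0 0 0 0; 0 0 0 0",
  "fingers": 0.4
}}

```text
time: 52.92
tool_pos: [481.7, 214.5, 218.3]
tcp_rot: [-3.14, -0.001, 2.675]
contact_force: [-0.1, 0.1, 0.5]
grip_width: 64.1
finger_force: 0.0
```

```bash
python3 - <<'E'
from h import *; from goals import *
c,W,o=wcloud(); cv2.imwrite("pics/w6.png",c["img"]); np.save("w6.npy",W); print(o["tool_pos"],o["tcp_rot"],o["time"])
for e in bot.cut_out(c,"pf_left")[:2]:
    print(e["p"],e["point"],np.nanpercentile(W[e["pixels"]],[3,50,97],axis=0).round().tolist())
E
```

```text
[481.7320523  214.46442395 218.2526751 ] [-3.13991695e+00 -9.74999142e-04  2.67485452e+00] 52.925
0.7 [366.0, 85.0] [[353.0, 200.0, 22.0], [395.0, 320.0, 46.0], [420.0, 365.0, 50.0]]
```

View pics/w6.png

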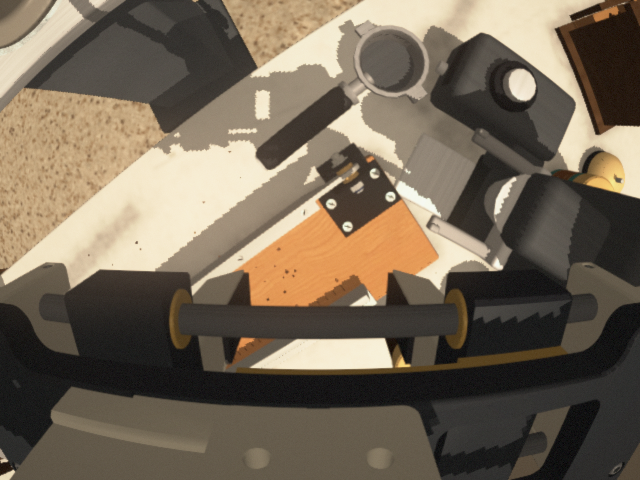

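The left portafilter now has its bowl at (391,62) and its handle running to (265,158).

```bash
python3 - <<'E'
from h import *; from goals import *
from scipy.optimize import least_squares
c={"img":cv2.imread("pics/w6.png")}; W=np.load("w6.npy"); o=bot.get_obs()
m=np.zeros((480,640),np.uint8); cv2.fillPoly(m,[np.array([[350,75],[368,95],[275,172],[250,155]])],1)
cen,u,L,wd,zt=handle(c,W,m>0,36,56); u=u if u[1]<0 else -u; print("handle",cen,u,L,wd,zt)
m=np.zeros((480,640),np.uint8); cv2.circle(m,(391,62),42,1,-1); w=W[(m>0)&(W[...,2]>44)&(W[...,2]<53)]
r=np.hypot(*(w[:,:2]-np.median(w[:,:2],0)).T); 
# rim annulus: 27..34
f=lambda p: np.maximum(np.hypot(w[:,0]-p[0],w[:,1]-p[1])-34,0)+np.maximum(26-np.hypot(w[:,0]-p[0],w[:,1]-p[1]),0)
s=least_squares(f,np.median(w[:,:2],0),loss="soft_l1"); print("bowl",s.x,len(w),np.median(w[:,2]),np.median(f(s.x)))
b=s.x; d=cen-b; print("dist",np.hypot(*d),"dir",d/np.hypot(*d))
u=d/np.hypot(*d); yaw=np.arctan2(u[1],u[0])
g=b+62*u; print("grip",g,yaw,togo(o,g[0],g[1],22,yaw))
E
```

```text
handle [404.66982307 239.75561585] [ 0.20775073 -0.9781818 ] 92.82032194244701 21.148579366613717 48.39513371131909
bowl [384.37404141 337.5010682 ] 1483 47.61660724160487 0.0
dist 99.83031708357564 dir [ 0.20330279 -0.97911592]
grip [396.97881418 276.79588141] -1.3660663465168619 (array([104.4,  18.2, 196.7]), np.float64(-128.6))
```

```bash
python3 - <<'E'
from h import *; from goals import *
W=np.load("w6.npy").reshape(-1,3); b=np.array([384.4,337.5]); u=np.array([.205,-.979]); n=np.array([.979,.205])
d=W[:,:2]-b; x=d@u; y=d@n
for lo in range(30,130,10):
    k=(x>lo)&(x<lo+10)&(y>22)&(y<140)&(W[:,2]>28)
    if k.sum()>3: print(lo,"near edge",np.percentile(y[k],2).round(),"max z",[(a,np.percentile(W[k&(y>a)&(y<a+15),2],95).round()) for a in range(25,130,15) if (k&(y>a)&(y<a+15)).sum()>3])
o=bot.get_obs()
g=b+68*u; print(g,togo(o,g[0],g[1],24,np.arctan2(u[1],u[0])))
E
```

```text
30 near edge 95.0 max z [(85, np.float64(195.0)), (100, np.float64(217.0)), (115, np.float64(219.0))]
40 near edge 94.0 max z [(85, np.float64(309.0)), (100, np.float64(215.0)), (115, np.float64(218.0))]
50 near edge 87.0 max z [(85, np.float64(317.0)), (115, np.float64(126.0))]
60 near edge 79.0 max z [(55, np.float64(31.0)), (70, np.float64(326.0)), (85, np.float64(327.0)), (100, np.float64(327.0)), (115, np.float64(327.0))]
70 near edge 57.0 max z [(25, np.float64(32.0)), (40, np.float64(66.0)), (55, np.float64(63.0)), (70, np.float64(318.0)), (85, np.float64(327.0)), (100, np.float64(327.0)), (115, np.float64(327.0))]
80 near edge 52.0 max z [(25, np.float64(62.0)), (40, np.float64(74.0)), (55, np.float64(308.0)), (70, np.float64(327.0)), (85, np.float64(327.0)), (100, np.float64(327.0)), (115, np.float64(327.0))]
90 near edge 48.0 max z [(25, np.float64(65.0)), (40, np.float64(76.0)), (55, np.float64(325.0)), (70, np.float64(327.0)), (85, np.float64(254.0)), (100, np.float64(326.0)), (115, np.float64(327.0))]
100 near edge 51.0 max z [(25, np.float64(32.0)), (40, np.float64(300.0)), (55, np.float64(327.0)), (70, np.float64(327.0)), (85, np.float64(308.0)), (100, np.float64(308.0)), (115, np.float64(318.0))]
110 near edge 48.0 max z [(25, np.float64(32.0)), (40, np.float64(335.0)), (55, np.float64(335.0)), (70, np.float64(327.0)), (85, np.float64(308.0)), (100, np.float64(308.0)), (115, np.float64(308.0))]
120 near edge 40.0 max z [(25, np.float64(301.0)), (40, np.float64(335.0)), (55, np.float64(312.0)), (70, np.float64(32.0)), (85, np.float64(33.0)), (100, np.float64(308.0)), (115, np.float64(308.0))]
[398.34  270.928] (array([100.6,  13.6, 194.8]), np.float64(-128.7))
```

Request:
{"op": "apply_moves", "data": {
  "motion": "0.05 0.008 0 0; 0.053 0.0087 0 0; 0 0 0 -9.9; 0 0 0 -9.9; 0 0 0 -9.9; 0 0 0 -9.9; 0 0 0 -9.9; 0 0 0 -9.9",
  "fingers": 0
}}

```text
time: 54.02
tool_pos: [398.2, 274.6, 219.2]
tcp_rot: [-3.141, -0.0, -2.569]
contact_force: [-0.4, -0.5, -0.5]
grip_width: 45.9
finger_force: 0.0
```

Request:
{"op": "apply_moves", "data": {
  "motion": "0 0 0 -9.9; 0 0 0 -9.9; 0 0 0 -9.9; 0 0 0 -9.9; 0 0 0 -9.9; 0 0 0 -9.9; 0 0 0 -9.9; 0 0 0 0"
}}

```text
time: 55.02
tool_pos: [398.1, 274.9, 219.2]
tcp_rot: [-3.142, -0.0, -1.367]
contact_force: [0.2, -0.8, -0.3]
grip_width: 46.0
finger_force: 0.0
```

```bash
python3 - <<'E'
from h import *; from goals import *
c,W,o=wcloud(); cv2.imwrite("pics/w7.png",c["img"]); print(o["tool_pos"],o["tcp_rot"],o["joint_positions"],o["time"])
d=W[...,:2]-np.array([384.4,337.5]); u=np.array([.205,-.979]); n=np.array([.979,.205]); m=(abs(d@n)<20)&(d@u>45)&(d@u<160)
cen,v,L,wd,zt=handle(c,W,m,38,56); v=v if v[1]<0 else -v; print(cen,v,L,wd,zt,"bowl",cen-100*v)
g=cen-36*v; print(g,togo(o,g[0],g[1],24,np.arctan2(v[1],v[0])))
E
```

```text
[398.14885952 274.85920667 219.16410153] [-3.14151888e+00 -2.54936248e-04 -1.36667209e+00] [ 4.45814049e-01  2.73447732e-01  1.64500878e+00 -2.82059791e-04
  1.22312554e+00 -2.89980675e+00] 55.025
[404.16269543 239.40884314] [ 0.20256623 -0.97926856] 92.72514496325365 21.360546168494807 48.31754325598274 bowl [383.90607225 337.33569961]
[396.87031108 274.66251147] (array([-1.000e-01,  1.300e+00,  1.952e+02]), np.float64(0.0))
```

Request:
{"op": "apply_moves", "data": {
  "motion": "0 0.0015 0.05 0; 0 0 0.05 0; 0 0 0.05 0; 0 0 0.03 0; 0 0 0.01 0; 0 0 0.005 0; 0 0 0 0"
}}

```text
time: 55.95
tool_pos: [397.0, 276.0, 24.9]
tcp_rot: [-3.14, 0.0, -1.364]
contact_force: [-0.1, 0.3, 0.2]
grip_width: 45.9
finger_force: 0.0
```

Request:
{"op": "apply_moves", "data": {
  "fingers": -1,
  "motion": "0 0 0 0; 0 0 0 0; 0 0 0 0; 0 0 0 0; 0 0 0 0; 0 0 0 0; 0 0 0 0"
}}

```text
time: 56.82
tool_pos: [396.6, 275.8, 24.4]
tcp_rot: [-3.141, 0.0, -1.363]
contact_force: [0.9, -1.3, 5.5]
grip_width: 23.3
finger_force: 30.0
```

Request:
{"op": "apply_moves", "data": {
  "motion": "0 0 -0.01 0; 0 0 -0.03 0; 0 0 -0.045 0; 0 0 -0.045 0; 0 0 -0.045 0; 0 0 -0.015 0; 0 0 0 0; 0 0 0 0"
}}

```text
time: 57.82
tool_pos: [395.4, 275.3, 212.9]
tcp_rot: [3.139, -0.001, -1.363]
contact_force: [0.2, -0.3, -2.8]
grip_width: 23.7
finger_force: 30.0
```

```bash
python3 - <<'E'
from h import *; from goals import *
c,W,o=held(); R=Ro.from_euler("xyz",o["tcp_rot"]).as_matrix(); T=((W-o["tool_pos"])@R)
print([(r,T[r,318].round(1).tolist(),c["img"][r,318].max()) for r in range(70,96,3)],o["tcp_rot"],o["contact_force"],o["joint_positions"])
print(togo(o,*tcp(G,200),150,G[2]+np.pi))
E
```

```text
held: n 9818 tilt deg (+ = handle end down) -0.16 top at grip z -23.6 x end 79.4 y 0.5 yslope [0.005 0.313] pos [395.4 275.3 212.9] t 57.825
[(70, [136.5, 0.3, 212.5], np.uint8(245)), (73, [133.6, 0.3, 213.5], np.uint8(245)), (76, [130.3, 0.3, 212.0], np.uint8(246)), (79, [127.1, 0.3, 211.0], np.uint8(245)), (82, [124.5, 0.3, 214.0], np.uint8(245)), (85, [87.6, 0.5, -22.0], np.uint8(234)), (88, [86.5, 0.5, -22.1], np.uint8(237)), (91, [85.5, 0.5, -21.4], np.uint8(76)), (94, [84.3, 0.5, -21.7], np.uint8(77))] [ 3.13896778e+00 -8.24470148e-04 -1.36283242e+00] [ 0.20659819 -0.30303901 -2.81021561] [ 4.49140067e-01  2.77301575e-01  1.65814187e+00 -1.85696160e-04
  1.20889504e+00 -2.90034943e+00]
(array([50. , 66.4, 63.1]), np.float64(64.9))
```

Request:
{"op": "apply_moves", "data": {
  "motion": "0.025 0.033 0 0; 0.025 0.033 0 0; 0 0 0 9.3; 0 0 0 9.3; 0 0 0 9.3; 0 0 0 9.3; 0 0 0 9.3; 0 0 0 9.3"
}}

```text
time: 58.88
tool_pos: [341.3, 213.0, 213.0]
tcp_rot: [3.14, -0.003, -2.342]
contact_force: [0.5, -0.1, -4.2]
grip_width: 23.9
finger_force: 30.0
```

Request:
{"op": "apply_moves", "data": {
  "motion": "0 0 0 9.2; 0 0 0.03 0; 0 0 0.03 0; 0 0 0 0; 0 0 0 0"
}}

```text
time: 59.5
tool_pos: [342.3, 213.4, 154.5]
tcp_rot: [-3.142, 0.0, -2.497]
contact_force: [0.6, -0.3, -3.2]
grip_width: 23.5
finger_force: 30.0
```

```bash
python3 - <<'E'
from h import *; from goals import *
c,W,o=held(); print(o["tcp_rot"]); print(togo(o,*tcp(G,143,-1.5),113.6,G[2]+np.pi+.004))
E
```

```text
held: n 9632 tilt deg (+ = handle end down) -0.49 top at grip z -23.7 x end 79.4 y 1.5 yslope [0.002 1.308] pos [342.3 213.4 154.5] t 59.5
[-3.14154627e+00  6.71651108e-05 -2.49743088e+00]
(array([-55.2,  -0.9,  40.9]), np.float64(-0.3))
```

Request:
{"op": "apply_moves", "data": {
  "motion": "-0.028 0 0.02 -0.3; -0.027 0 0.02 0; 0 0 0.0008 0; 0 0 0 0; 0 0 0 0"
}}

```text
time: 60.18
tool_pos: [385.8, 246.2, 114.1]
tcp_rot: [-3.141, 0.001, -2.492]
contact_force: [-0.1, 0.1, -4.0]
grip_width: 23.9
finger_force: 30.0
```

```bash
python3 - <<'E'
from h import *; from goals import *
o=bot.get_obs(); print(o["tool_pos"],o["tcp_rot"],tof(o["tool_pos"][None],G)); hang(rack(0),"top")
E
```

```text
[385.83444638 246.22638184 114.14173925] [-3.14118921e+00  1.05829042e-03 -2.49221093e+00] [[-143.71768505   -0.39228731]]
top 360 tilt 8.9 z at -100 119.1 end -143.6 y -0.5
```

Request:
{"op": "apply_moves", "data": {
  "motion": "-0.01 0 0 0; -0.012 0 0 0; -0.012 0 0 0; -0.01 0 0 0; -0.006 0 0 0; 0 0 0 0; 0 0 0 0"
}}

```text
time: 61.1
tool_pos: [425.4, 276.4, 113.1]
tcp_rot: [3.142, -0.001, -2.492]
contact_force: [0.3, 0.0, -4.0]
grip_width: 23.5
finger_force: 30.0
```

Request:
{"op": "apply_moves", "data": {
  "motion": "-0.005 0 -0.0005 0; -0.005 0 0 0; -0.005 0 0 0; -0.004 0 0 0; -0.004 0 0 0; -0.004 0 0 0; 0 0 0 0; 0 0 0 0"
}}

```text
time: 62.1
tool_pos: [447.1, 292.8, 113.7]
tcp_rot: [-3.142, -0.0, -2.492]
contact_force: [1.0, -0.7, -3.6]
grip_width: 23.6
finger_force: 30.0
```

Request:
{"op": "apply_moves", "data": {
  "motion": "-0.002 0 0 0; -0.001 0 0 0; -0.001 0 0 0; 0 0 0 0; 0 0 0 0"
}}

```text
time: 62.72
tool_pos: [450.4, 295.3, 113.7]
tcp_rot: [-3.142, -0.0, -2.492]
contact_force: [0.5, -0.5, -3.8]
grip_width: 23.7
finger_force: 30.0
```

Request:
{"op": "apply_moves", "data": {
  "motion": "-0.001 0 0 0; -0.001 0 0 0; 0 0 0 0; 0 0 0 0"
}}

```text
time: 63.22
tool_pos: [452.0, 296.5, 113.7]
tcp_rot: [-3.142, -0.0, -2.492]
contact_force: [0.5, 0.1, -4.3]
grip_width: 23.6
finger_force: 30.0
```

Request:
{"op": "apply_moves", "data": {
  "motion": "-0.001 0 0 0; -0.001 0 0 0; 0 0 0 0; 0 0 0 0"
}}

```text
time: 63.72
tool_pos: [453.6, 297.7, 113.8]
tcp_rot: [-3.141, -0.0, -2.492]
contact_force: [0.3, 0.6, -2.9]
grip_width: 24.0
finger_force: 30.0
```

Request:
{"op": "apply_moves", "data": {
  "motion": "-0.001 0 0 0; -0.001 0 0 0; 0 0 0 0; 0 0 0 0"
}}

```text
time: 64.22
tool_pos: [454.0, 298.1, 113.5]
tcp_rot: [3.141, -0.003, -2.492]
contact_force: [-4.6, -3.8, -1.8]
grip_width: 23.7
finger_force: 30.0
```

Request:
{"op": "apply_moves", "data": {
  "motion": "0.0015 0 0 0; 0.0015 0 0 0; 0 0 0.001 0; 0 0 0.001 0; 0 0 0.001 0; 0 0 0.001 0; 0 0 0 0; 0 0 0 0"
}}

```text
time: 65.22
tool_pos: [452.9, 297.2, 110.0]
tcp_rot: [-3.141, 0.0, -2.492]
contact_force: [-1.3, -1.0, -0.2]
grip_width: 24.1
finger_force: 30.0
```

Request:
{"op": "apply_moves", "data": {
  "motion": "0 0 0.0015 0; 0 0 0.0015 0; 0 0 0.0015 0; 0 0 0.0015 0; 0 0 0.0015 0; 0 0 0 0; 0 0 0 0"
}}

```text
time: 66.1
tool_pos: [453.6, 297.6, 103.2]
tcp_rot: [-3.141, 0.003, -2.492]
contact_force: [-1.6, -0.9, 5.9]
grip_width: 23.8
finger_force: 30.0
```

```bash
python3 - <<'E'
from h import *; from goals import *
c,W,o=held(); print(tof(o["tool_pos"][None],G),o["contact_force"])
E
```

```text
held: n 9167 tilt deg (+ = handle end down) 6.45 top at grip z -23.9 x end 79.3 y 1.5 yslope [-0.     1.386] pos [453.6 297.6 103.2] t 66.1
[[-58.63809392  -0.12311471]] [-1.61695791 -0.90797554  5.91933869]
```

Good, same as last time. Now release, clear the handle with the fingers open, and check that it hangs.

Request:
{"op": "apply_moves", "data": {
  "fingers": -0.4,
  "motion": "0 0 0.0015 0; 0 0 0 0; 0 0 0 0; 0 0 0 0"
}}

```text
time: 66.65
tool_pos: [452.9, 297.2, 100.7]
tcp_rot: [-3.142, -0.0, -2.492]
contact_force: [-0.9, 0.7, 0.4]
grip_width: 27.8
finger_force: 0.0
```

Request:
{"op": "apply_moves", "data": {
  "fingers": 0.2,
  "motion": "0 0 0 0; 0 0 0 0; 0 0 0 0; 0 0 0 0"
}}

```text
time: 67.15
tool_pos: [452.8, 297.2, 100.8]
tcp_rot: [-3.142, -0.0, -2.492]
contact_force: [0.6, -0.9, -0.8]
grip_width: 54.8
finger_force: 0.0
```

Request:
{"op": "apply_moves", "data": {
  "motion": "0.01 0 0 0; 0.01 0 0 0; 0.01 0 -0.02 0; 0 0 -0.04 0; 0 0 -0.05 0; 0 0 -0.03 0; 0 0 0 0; 0 0 0 0"
}}

```text
time: 68.15
tool_pos: [428.1, 278.5, 239.8]
tcp_rot: [3.141, -0.002, -2.492]
contact_force: [-0.9, -0.1, -0.2]
grip_width: 55.0
finger_force: 0.0
```

```bash
python3 - <<'E'
from h import *; from goals import *
hang(G); o=bot.get_obs(); print(o["tool_pos"],togo(o,446,413,106,G[2]+np.pi/2),o["time"])
E
```

```text
wrist 3719 tilt 8.8 z at -100 119.1 end -144.5 y 1.5
[428.05160629 278.54283832 239.44380827] (array([-95.9,  96.2, 133.2]), np.float64(90.2)) 68.2
```

Request:
{"op": "apply_moves", "data": {
  "fingers": -1,
  "motion": "0 0 0 10; 0 0 0 10; 0 0 0 10; 0 0 0 10; 0 0 0 10; 0 0 0 10; 0 0 0 10; 0 0 0 10"
}}

```text
time: 69.2
tool_pos: [428.2, 278.7, 239.1]
tcp_rot: [-3.139, -0.001, 2.389]
contact_force: [0.0, 0.0, -0.3]
grip_width: 0.2
finger_force: 0.0
```

Request:
{"op": "apply_moves", "data": {
  "motion": "0 0 0 10; 0.04 0 0 0; 0.056 0 0.01 0; 0 0.045 0.03 0; 0 0.051 0.03 0; 0 0 0.03 0; 0 0 0 0; 0 0 0 0"
}}

```text
time: 70.2
tool_pos: [447.2, 413.4, 141.3]
tcp_rot: [3.142, 0.0, 2.22]
contact_force: [-0.2, -0.4, 0.8]
grip_width: 0.3
finger_force: 0.0
```

```bash
python3 - <<'E'
from h import *; from goals import *
o=bot.get_obs(); print(o["tool_pos"],togo(o,446.5,413.5,106,G[2]+np.pi/2),o["contact_force"],o["grip_width"])
E
```

```text
[447.24349513 413.44043949 141.3107868 ] (array([ 0.5, -0.6, 35.3]), np.float64(0.2)) [-0.22926549 -0.40232574  0.78395505] 0.2665584528967314
```

Request:
{"op": "apply_moves", "data": {
  "motion": "0 0 0.015 0; 0 0 0.015 0; 0 0 0.003 0; 0 0 0.003 0; 0 0 0.003 0; 0 0 0.002 0; 0 0 0.0015 0; 0 0 0 0"
}}

```text
time: 71.2
tool_pos: [447.4, 413.6, 100.1]
tcp_rot: [3.14, 0.0, 2.22]
contact_force: [-4.1, -4.4, 12.8]
grip_width: 0.1
finger_force: 6.7
```

Request:
{"op": "apply_moves", "data": {
  "motion": "0 0 0 0; 0 0 0 0; 0 0 0 0"
}}

```text
time: 71.58
tool_pos: [447.4, 413.6, 100.1]
tcp_rot: [3.14, 0.0, 2.22]
contact_force: [-4.8, -3.6, 13.4]
grip_width: 0.3
finger_force: 6.6
```

Fully down and held. I'll go back to the handle.

Request:
{"op": "apply_moves", "data": {
  "motion": "0 0 -0.01 0; 0 0 -0.03 0; 0 0 -0.05 0; 0 -0.053 -0.05 0; -0.04 -0.05 0 0; -0.057 0 0 0; 0 0 0 -10; 0 0 0 -10",
  "fingers": -1
}}

```text
time: 72.58
tool_pos: [431.1, 279.4, 231.4]
tcp_rot: [3.141, 0.001, 2.573]
contact_force: [0.3, -0.9, -0.9]
grip_width: 0.4
finger_force: 0.0
```

Request:
{"op": "apply_moves", "data": {
  "motion": "0 0 0 -10; 0 0 0 -10; 0 0 0 -10; 0 0 0 -10; 0 0 0 -10; 0 0 0 -10; 0 0 0 -10; 0 0 0 0",
  "fingers": 0.2
}}

```text
time: 73.58
tool_pos: [430.6, 280.1, 231.2]
tcp_rot: [-3.141, 0.001, -2.494]
contact_force: [0.2, -0.5, 0.1]
grip_width: 54.4
finger_force: 0.0
```

```bash
python3 - <<'E'
from h import *; from goals import *
hang(G); o=bot.get_obs(); print(o["tool_pos"],o["tcp_rot"],togo(o,452.9,297.2,101,-2.492),o["time"])
E
```

```text
wrist 3912 tilt 8.7 z at -100 119.2 end -144.7 y 1.3
[430.546003   280.13074553 231.24593738] [-3.14145046e+00  5.35766398e-04 -2.49584931e+00] (array([-28.1,   0.2, 130.3]), np.float64(-0.2)) 73.625
```

Request:
{"op": "apply_moves", "data": {
  "motion": "0 0 0.04 0; 0 0 0.05 0; 0 0 0.041 0; -0.014 0 0 0; -0.014 0 0 0; 0 0 0 0"
}}

```text
time: 74.38
tool_pos: [453.3, 297.3, 100.0]
tcp_rot: [-3.141, 0.001, -2.495]
contact_force: [-0.8, 0.1, 0.2]
grip_width: 54.9
finger_force: 0.0
```

Request:
{"op": "apply_moves", "data": {
  "fingers": -1,
  "motion": "0 0 0 0; 0 0 0 0; 0 0 0 0; 0 0 0 0; 0 0 0 0; 0 0 0 0; 0 0 0 0"
}}

```text
time: 75.25
tool_pos: [452.6, 296.9, 100.2]
tcp_rot: [-3.141, -0.0, -2.492]
contact_force: [-1.9, -0.5, 1.5]
grip_width: 24.0
finger_force: 30.0
```

Request:
{"op": "apply_moves", "data": {
  "motion": "0 0 -0.0015 0; 0 0 -0.0015 0; 0 0 -0.0015 0; 0 0 -0.0015 0; 0 0 -0.0015 0; 0 0 -0.0015 0; 0 0 0 0; 0 0 0 0"
}}

```text
time: 76.25
tool_pos: [452.8, 297.1, 109.3]
tcp_rot: [-3.141, 0.0, -2.492]
contact_force: [-1.4, -0.5, -6.2]
grip_width: 23.7
finger_force: 30.0
```

```bash
python3 - <<'E'
from h import *; from goals import *
held(); print(bot.get_obs()["contact_force"])
E
```

```text
held: n 9475 tilt deg (+ = handle end down) 3.4 top at grip z -24.9 x end 79.4 y 1.5 yslope [0.002 1.271] pos [452.8 297.1 109.3] t 76.25
[-0.72283338 -0.79623739 -6.05047459]
```

Request:
{"op": "apply_moves", "data": {
  "motion": "0 0 -0.0015 0; 0 0 -0.0015 0; 0 0 -0.0015 0; 0 0 -0.0012 0; 0 0 0 0; 0 0 0.0013 0; 0 0 0.0013 0; 0 0 0 0"
}}

```text
time: 77.3
tool_pos: [452.8, 297.0, 112.3]
tcp_rot: [-3.141, 0.0, -2.492]
contact_force: [0.5, 0.1, -4.3]
grip_width: 23.7
finger_force: 30.0
```

```bash
python3 - <<'E'
from h import *; from goals import *
held(); print(bot.get_obs()["contact_force"])
E
```

```text
held: n 9729 tilt deg (+ = handle end down) 0.12 top at grip z -24.8 x end 79.4 y 1.5 yslope [1.000e-03 1.324e+00] pos [452.8 297.  112.3] t 77.3
[ 0.08858847 -0.03587087 -2.98009737]
```

Request:
{"op": "apply_moves", "data": {
  "motion": "0.005 0 0 0; 0.008 0 0 0; 0.01 0 0 0; 0.01 0 0 0; 0.012 0 0 0; 0.015 0 0 0; 0.015 0 0 0; 0 0 0 0"
}}

```text
time: 78.35
tool_pos: [391.9, 251.0, 112.4]
tcp_rot: [3.142, -0.001, -2.492]
contact_force: [0.0, -0.2, -3.4]
grip_width: 23.8
finger_force: 30.0
```

Request:
{"op": "apply_moves", "data": {
  "motion": "0.02 0 -0.03 0; 0.03 0 -0.04 0; 0 0 -0.03 0; 0 0 0 0"
}}

```text
time: 78.85
tool_pos: [354.8, 222.1, 214.4]
tcp_rot: [-3.14, 0.006, -2.492]
contact_force: [0.6, 0.2, -4.5]
grip_width: 23.9
finger_force: 30.0
```

Request:
{"op": "apply_moves", "data": {
  "motion": "0 0 0 8; 0 0 0 8; 0 0 0 8; 0 0 0 8; 0 0 0 8; 0 0 0 8; 0 0 0 8; 0 0 0 7.8"
}}

```text
time: 79.85
tool_pos: [352.9, 221.4, 210.6]
tcp_rot: [-3.14, -0.002, 2.673]
contact_force: [-1.0, -0.4, -2.6]
grip_width: 23.7
finger_force: 30.0
```

Request:
{"op": "apply_moves", "data": {
  "motion": "-0.041 -0.035 0 0; -0.041 -0.035 0 0; -0.041 -0.035 0 0; -0.041 -0.035 0 0; -0.041 -0.035 0 0; -0.041 -0.035 0 0; 0 0 0 0; 0 0 0 0"
}}

```text
time: 80.85
tool_pos: [478.4, -76.1, 210.7]
tcp_rot: [-3.141, -0.003, 2.677]
contact_force: [-0.5, 0.2, -3.1]
grip_width: 23.6
finger_force: 30.0
```

```bash
python3 - <<'E'
from h import *; from goals import *
s=rack(2); c,W,o=held(); R=Ro.from_euler("xyz",o["tcp_rot"]).as_matrix(); T=((W-o["tool_pos"])@R)
print([(r,T[r,318].round(1).tolist(),c["img"][r,318].max()) for r in range(79,96,3)])
p=tcp(s,140,-.4); print(o["tcp_rot"],togo(o,p[0],p[1],112.4,s[2]+np.pi-.003)); rel(s)
E
```

```text
held: n 9514 tilt deg (+ = handle end down) -0.25 top at grip z -24.6 x end 79.4 y 0.8 yslope [0.003 0.579] pos [478.4 -76.1 210.7] t 80.85
[(79, [129.8, 1.0, 211.1], np.uint8(152)), (82, [126.8, 1.0, 211.5], np.uint8(151)), (85, [123.7, 1.0, 210.8], np.uint8(154)), (88, [88.9, 0.8, -23.0], np.uint8(226)), (91, [88.1, 0.8, -20.9], np.uint8(238)), (94, [86.8, 0.8, -22.5], np.uint8(60))]
[-3.14149988 -0.00314645  2.67679059] (array([-4.1, -1.1, 98.3]), np.float64(0.2))
top prong 1 55 [29.7 34.3 38.9] tip -16.4
top prong -1 55 [-42.2 -37.4 -32.7] tip -16.4
scene prong 1 52 [28.4 33.3 40.2] tip -19.2
scene prong -1 50 [-43.9 -39.5 -32.6] tip -17.9
```

Request:
{"op": "apply_moves", "data": {
  "motion": "0 -0.001 0.04 0.2; 0 0 0.035 0; 0 0 0.018 0; 0 0 0.0045 0; 0 0 0 0; 0 0 0 0"
}}

```text
time: 81.75
tool_pos: [479.3, -77.4, 115.8]
tcp_rot: [3.141, 0.002, 2.674]
contact_force: [-0.7, 0.3, -3.7]
grip_width: 23.7
finger_force: 30.0
```

```bash
python3 - <<'E'
from h import *; from goals import *
o=bot.get_obs(); s=rack(2); print(tof(o["tool_pos"][None],s),o["tool_pos"],o["tcp_rot"],o["contact_force"])
E
```

```text
[[-1.42496755e+02 -6.43045571e-02]] [479.28231578 -77.38209609 115.77489851] [3.14134785e+00 2.07119860e-03 2.67449301e+00] [-0.67463934  0.25283358 -3.71834511]
```

Request:
{"op": "apply_moves", "data": {
  "motion": "0 -0.0004 0.0024 0; -0.01 0 0 0; -0.012 0 0 0; -0.012 0 0 0; -0.012 0 0 0; -0.004 0 0 0; 0 0 0 0; 0 0 0 0"
}}

```text
time: 82.75
tool_pos: [522.7, -100.1, 112.3]
tcp_rot: [-3.141, -0.001, 2.674]
contact_force: [-0.0, 0.3, -2.1]
grip_width: 23.8
finger_force: 30.0
```

Request:
{"op": "apply_moves", "data": {
  "motion": "-0.005 0 -0.0002 0; -0.005 0 0 0; -0.005 0 0 0; -0.004 0 0 0; -0.004 0 0 0; -0.003 0 0 0; 0 0 0 0; 0 0 0 0"
}}

```text
time: 83.75
tool_pos: [546.1, -112.0, 112.5]
tcp_rot: [-3.142, -0.0, 2.674]
contact_force: [0.8, 0.4, -2.3]
grip_width: 23.7
finger_force: 30.0
```

Request:
{"op": "apply_moves", "data": {
  "motion": "-0.002 0 0 0; -0.001 0 0 0; -0.001 0 0 0; 0 0 0 0; 0 0 0 0"
}}

```text
time: 84.38
tool_pos: [549.8, -113.8, 112.6]
tcp_rot: [-3.142, -0.0, 2.674]
contact_force: [0.0, -0.3, -3.2]
grip_width: 23.3
finger_force: 30.0
```

Request:
{"op": "apply_moves", "data": {
  "motion": "-0.001 0 0 0; -0.001 0 0 0; 0 0 0 0; 0 0 0 0"
}}

```text
time: 84.88
tool_pos: [551.7, -114.7, 112.6]
tcp_rot: [-3.142, 0.0, 2.674]
contact_force: [0.0, -0.3, -3.5]
grip_width: 23.7
finger_force: 30.0
```

```bash
python3 - <<'E'
from h import *; from goals import *
o=bot.get_obs(); s=rack(2); print(tof(o["tool_pos"][None],s),o["contact_force"])
E
```

```text
[[-61.06368238  -1.03685697]] [ 0.04346595 -0.28091619 -3.52987607]
```

Request:
{"op": "apply_moves", "data": {
  "motion": "-0.001 0.0003 0 0; -0.001 0 0 0; 0 0 0 0; 0 0 0 0"
}}

```text
time: 85.38
tool_pos: [553.6, -115.4, 112.6]
tcp_rot: [-3.142, 0.0, 2.674]
contact_force: [-0.5, -0.5, -3.5]
grip_width: 23.9
finger_force: 30.0
```

Request:
{"op": "apply_moves", "data": {
  "motion": "-0.001 0 0 0; -0.001 0 0 0; 0 0 0 0; 0 0 0 0"
}}

```text
time: 85.88
tool_pos: [554.7, -116.0, 112.4]
tcp_rot: [-3.141, -0.001, 2.674]
contact_force: [-3.9, 2.3, -1.8]
grip_width: 24.2
finger_force: 30.0
```

Contact with the stop. Back off, lower, sink and release.

Request:
{"op": "apply_moves", "data": {
  "motion": "0.0015 0 0 0; 0.0015 0 0 0; 0 0 0.001 0; 0 0 0.001 0; 0 0 0.001 0; 0 0 0.001 0; 0 0 0 0; 0 0 0 0"
}}

```text
time: 86.88
tool_pos: [552.7, -114.9, 108.7]
tcp_rot: [-3.142, 0.0, 2.674]
contact_force: [0.1, -0.3, -3.2]
grip_width: 23.9
finger_force: 30.0
```

Request:
{"op": "apply_moves", "data": {
  "motion": "0 0 0.0015 0; 0 0 0.0015 0; 0 0 0.0015 0; 0 0 0.0015 0; 0 0 0.0015 0; 0 0 0 0; 0 0 0 0"
}}

```text
time: 87.75
tool_pos: [553.5, -115.3, 102.3]
tcp_rot: [3.141, 0.003, 2.674]
contact_force: [-2.9, -0.4, 5.7]
grip_width: 23.9
finger_force: 30.0
```

```bash
python3 - <<'E'
from h import *; from goals import *
c,W,o=held(); print(tof(o["tool_pos"][None],rack(2)),o["contact_force"])
E
```

```text
held: n 9077 tilt deg (+ = handle end down) 6.11 top at grip z -25.1 x end 79.4 y 0.8 yslope [0.001 0.719] pos [ 553.5 -115.3  102.3] t 87.75
[[-59.14525618  -0.6785225 ]] [-2.90492933 -0.37802212  5.70616793]
```

Request:
{"op": "apply_moves", "data": {
  "fingers": -0.4,
  "motion": "0 0 0.0015 0; 0 0 0 0; 0 0 0 0; 0 0 0 0"
}}

```text
time: 88.3
tool_pos: [552.7, -114.9, 99.5]
tcp_rot: [-3.142, -0.0, 2.674]
contact_force: [0.2, -0.2, -0.1]
grip_width: 27.6
finger_force: 0.0
```

Request:
{"op": "apply_moves", "data": {
  "fingers": 0.2,
  "motion": "0 0 0 0; 0 0 0 0; 0 0 0 0; 0 0 0 0"
}}

```text
time: 88.8
tool_pos: [552.7, -114.9, 99.6]
tcp_rot: [-3.142, 0.0, 2.674]
contact_force: [-1.1, 0.2, 0.7]
grip_width: 54.7
finger_force: 0.0
```

Request:
{"op": "apply_moves", "data": {
  "motion": "0.01 0 0 0; 0.02 0 -0.01 0; 0.01 0 -0.03 0; 0 0 -0.04 0; 0 0 -0.04 0; 0 0 0 0; 0 0 0 0"
}}

```text
time: 89.68
tool_pos: [516.1, -96.5, 218.9]
tcp_rot: [-3.141, -0.001, 2.674]
contact_force: [-0.4, -0.3, -0.5]
grip_width: 55.4
finger_force: 0.0
```

```bash
python3 - <<'E'
from h import *; from goals import *
c=hang(rack(2)); cv2.imwrite("pics/end.png",c["img"]); hang(rack(0)); hang(rack(0),"top"); hang(rack(2),"scene"); o=bot.get_obs(); print(o["time"],o["contact_force"])
E
```

```text
wrist 4188 tilt 8.8 z at -100 119.1 end -145.9 y 0.3
wrist 2881 tilt 9.0 z at -100 116.2 end -145.0 y 7.1
top 358 tilt 8.7 z at -100 118.9 end -143.6 y -0.7
scene 349 tilt 7.9 z at -100 114.2 end -147.0 y -10.0
89.875 [0.17118208 0.36774685 0.40443075]
```

View pics/end.png

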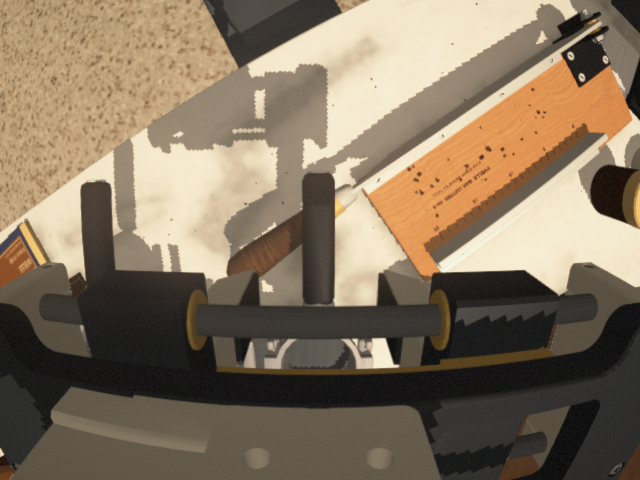

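Both portafilters hang in the rack, with handles at (318,240) and (97,230), and no other portafilter lies on the counter. I'm handing in.

```bash
python3 -c "
from plant import bot
print(bot.close_job())"
```

```text
the job is handed in; nothing more can be done
None
```

I dosed both portafilters that were on the counter, right then left (there was no middle one), hung them in the rack's right and left forks, and handed the job in at about 90 s; no verdict came back.

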